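Set a screw-driven stop to a steel block, taking up the slack from one side

TASK

Set the screw fixture on the bench to the small steel bench block. The jaw stands too close, and the crank has slack: wind the jaw back until the gap is about a centimetre longer than the block, set the block on the bed between the jaws with its long side along the bed, then wind the jaw up on it until it is nipped with about 25 N, finishing on a closing turn so that the crank's slack stays taken up. Never squeeze the block hard (more than twice that), let go of everything at the end, and leave the other tools where they lie.

Things in the scene. Friction and masses are not known exactly. Their poses are not given: they have to be found in the camera images.
- fixture: screw fixture fixed to the bench: dark steel bed 90 (x) x 260 (y) x 16 mm high, origin under its centre, z up. Along its own y: grey fixed end at -126 to -102 mm, 60 mm high, with a steel pad in front; then the gap for the block; the moving aluminium slide, 58 mm high; and a grey gear box, 66 mm square, top at 66 mm, at +61 to +125 mm with the crank on top
- end_face (a point): point of the fixture's bed top (16 mm above the bench, middle of the bed's width, fixture's y = -90 mm) where the fixed pad's face stands when fully home. The pad (44 mm wide, top 52 mm above the bench, facing the fixture's +y) may have been set up to 6 mm further out towards +y; that is not measured and differs each time
- slide (a joint): travel of the moving jaw in m, 0 to 0.030, growing as it opens (to the fixture's +y). The unloaded jaw face is at fixture y = -40 mm + slide, so the gap is 50 mm + slide, less what the fixed pad stands out (0 to 6 mm). One turn of the screw moves it 30 mm (4.77 mm per radian); it stays where it is left
- jaw_pad: the moving jaw's sprung steel pad, 44 x 8 x 34 mm, sits on the slide; origin 4 mm behind its face (face towards the fixture's -y) at the height of the bed top. It gives way 1 mm per 17 N of nip, at most 5 mm
- crank_axis (a point): point on the vertical axis of the crank (fixed on the fixture at y = +92 mm), at the height of the middle of the crank handle, 108 mm above the bench
- crank_grip (a point): middle of the crank handle: upright black sleeve, 16 mm thick, 40 mm high (88 to 128 mm above the bench, the crank arm below it), 35 mm from the crank axis. It spins freely on its pin: grip it from above and lead it round without turning the hand. Anticlockwise from above opens the jaw, clockwise closes. The sleeve can be led through full turns
- crank (a joint): slack between crank and screw in rad: the crank turns freely from -0.35 to +0.35 relative to the screw and drives it only at the ends; -0.35 = taken up in the closing sense, +0.35 = in the opening sense. At the handle it takes under 1 N within the slack, about 6 to 7 N along the circle when driving, and when closing on the block about 1.2 N more for each 10 N of nip
- setting_block: the small plain grey steel bench block, 48 (x) x 62 (y) x 38 mm high, about 0.7 kg, origin at the centre of its underside; grasp across the 48 mm; its 62 mm go along the bed (fixture's y)
- dapping_block: bystander: brass cube of 50 mm with round hollows, origin under its centre
- doming_punch: bystander: steel punch with a ball end lying on the bench, 14 x 69 x 14 mm
- beeswax: bystander: yellow round puck, 45 mm wide, 17 mm high
- nylon_mallet: bystander: white-headed mallet lying behind the fixture, 68 x 210 x 30 mm

How it is judged:
On the way, in this order (a step that is already met when the one before it is completed fails the run):
1. the jaw has been wound back past the block's length (slide beyond 20 mm, so at least 2 mm of clear gap in the worst case) (value of joint slide above 0.02 m), for 0.2 s.
2. the block stands upright on the bed between the jaws, its long side along the bed, jaw not yet nipping (z of setting_block in the frame of fixture between 0.013 and 0.019 m and x of setting_block in the frame of fixture between -0.015 and 0.015 m and y of setting_block in the frame of fixture between -0.064 and -0.036 m and angle between the y axis of setting_block and the y axis of fixture, either way round below 0.2 rad and contact force between jaw_pad and setting_block below 5 N and contact force between the fingers and setting_block below 0.1 N), for 0.2 s.
At the end, for the whole second after the job is handed in: The block stands flat on the bed, within 15 mm of the bed's centre line and within 0.05 rad of square, nipped by the moving jaw with 12 to 40 N, and the crank's slack is taken up in the closing sense (crank below -0.15 rad); all at rest and released (contact force between jaw_pad and setting_block between 12 and 40 N and value of joint crank below -0.15 rad and z of setting_block in the frame of fixture between 0.013 and 0.019 m and x of setting_block in the frame of fixture between -0.015 and 0.015 m and angle between the y axis of setting_block and the y axis of fixture, either way round below 0.05 rad and angle between setting_block's own z axis and vertical below 0.05 rad and linear speed of setting_block below 0.01 m/s); the robot touches nothing.
It fails at once if the jaw squeezes the block with more than 50 N (contact force between jaw_pad and setting_block above 50 N).
It fails at once if a bystander is moved more than 30 mm (distance of any of dapping_block, doming_punch, beeswax, nylon_mallet from where it was at the start of the episode above 0.03 m).
It also fails if it takes over 72 s, if anything falls off the work surface, if the arm or the gripper's body presses on something with over 40 N, if the wrist force passes 120 N, or if a joint passes its speed limit or range.

ROBOT

A 6-joint arm with a two-finger parallel gripper is mounted at the origin on a cart in front of the work surface, level with it; the furniture and walls round the work are solid. World frame = base frame: x ahead of the robot, y to its left, z up, the work surface at z = 0. Lengths are in m, angles in rad, forces in N, time in s.
With the tool pointing down it reaches from about 0.375 to 0.9 m from the base axis. Payload 3.1 kg.
Tool frame: the origin (TCP) lies at the very end of the fingers, on their centre line; the grasp point (between the pads) lies 19 mm behind it (manip.pinch_z is the distance from the TCP to the grasp point, in m); z points along the fingers, y is the direction in which the jaws open and shut (so a half turn about z gives the same grasp; the last joint's range is limited). The gripper opens to 85 mm and grips with 20 to 120 N. Pads are 22 mm wide; open, the fingers measure 114 mm over their backs; the gripper's body (76 mm by 85 mm) begins 54 mm behind the grasp point. The pads swing forward as they close: fully open they stand 13 mm farther back than shut.
Start: joints at [-1.349, 0.527, 1.433, -0, 1.181, -0.178], TCP at [0.244, -0.575, 0.2] pointing down, gripper open.
Joint ranges: [-3.08, 3.08], [-0.75, 2.2], [0.22, 2.44], [-1.43, 4.57], [0, 2.65], [-2.85, 2.85]. Speed limits (rad/s): [2.79, 2.79, 3.14, 3.14, 3.14, 3.14].

INTERFACE

Orientations are given as a unit quaternion [x, y, z, w].
In Python, from station import manip gives the robot as it stands.
- The arm moves only by the tool drive_tool, never from a script. Its argument "increments" is a list of rows, each a list of 7 numbers: the closure in counts, from 0 (fully open) to 255 (shut), then the shift along the tool's x, y, z in cm, then the turn, a rotation vector about the tool's x, y, z in rad. A call has 1 to 20 rows; each row is the pose to reach, as a shift and turn from the pose commanded when the call began, along the tool's axes at that moment; what a row does not reach only later rows make up. A row lasts 1/10 s, in which the tool goes at most 50 mm and 8.59 degrees, less where a joint would pass 70% of its speed; a pose out of reach is approached as far as the arm can. A call with a gripper value outside its range is refused whole. The fingers move at their own pace and stop on an object; "force" is the grip in N (left out, the last holds). Time passes only in rows, so rows that repeat a pose let the fingers close. It gives the time, the measured TCP pose, the force and the opening at its end, in the units of the state.
- manip.sense(): the state, without advancing time (a new reading comes with each control period).
- manip.snapshot(name): name is "scene" or "side" or "wrist"; returns the picture (384x512x3 uint8, red, green, blue); there is no depth.
- manip.camera_model(name): a dict with "mtx" (3x3 intrinsics, pixels), "cam_to_world" (4x4, takes a point from camera to world coordinates). Camera axes: x right, y down, z forward; pixel columns grow to the right and rows downward; lengths in m; the calibration is good to about 2 mm. A picture is of the moment at which its call begins: read the wrist's pose just before it. camera_model takes no time and is no camera call; for the wrist camera it gives the pose at the moment of the call.
- manip.sign_off(): hands the job in, once; it reports no verdict.
The state is a dict: "t": time; "q": joint angles; "qd": joint speeds; "tau": joint torques, N m; "tcp_pos": TCP position; "tool_rot": TCP orientation; "force": force on the tool from outside, world axes, zero at the start; "ft_torque": the same for the moment, N m; "finger_gap": opening from 0.0 (shut) to 1.0 (fully open).
Only numpy, scipy, OpenCV 4.12 (cv2) and the standard library are available. Lean on these libraries where they do the work, as an engineer would, in place of code of your own. Each camera call takes 0.05 s, during which the arm holds its last target. There are 200 camera calls.

## Working session

There is one attempt and no reset: what is moved stays moved. The work goes in short steps, Python scripts to look and compute and a tool call to move; the robot and the scene stay as the last step left them, time stands still between calls to the robot, and variables do not carry over. Pictures are saved under pics/ and viewed, about 8 in all and at most 12, crops included, and the job is handed in when it is done.

Besides the shell and the picture viewer there is one more tool, called after "Emit:" as a command line: name --pt "numbers of a row" for each row, then --argument value for the rest. drive_tool: Moves the arm, as the interface text tells. Its arguments: {"type":"object","properties":{"increments":{"type":"array","items":{"type":"array","items":{"type":"number"}}},"force":{"type":"number"}},"required":["increments"]}

```bash
ls; mkdir -p pics; python3 - <<'E'
from station import manip
import cv2,numpy as np
print(manip.sense())
for n in ["scene","side","wrist"]:
    c=manip.camera_model(n);print(n,np.round(c["mtx"],1).tolist(),np.round(c["cam_to_world"],3).tolist())
    cv2.imwrite(f"pics/{n}0.png",cv2.cvtColor(manip.snapshot(n),cv2.COLOR_RGB2BGR))
a=cv2.imread("pics/scene0.png");b=cv2.imread("pics/side0.png")
cv2.imwrite("pics/both0.png",cv2.resize(np.hstack([a,b]),(800,300),interpolation=cv2.INTER_AREA))
E
```

```text
pics
{'t': 0.0, 'q': array([-1.34850410e+00,  5.28501105e-01,  1.43390856e+00, -1.30712720e-05,
        1.18138315e+00, -1.78527410e-01]), 'qd': array([-0.00093515, -0.00045122,  0.00138446,  0.00060812,  0.00090185,
        0.00197974]), 'tau': array([-7.92678247e-05, -4.42350054e+01, -1.78025132e+01, -3.14918962e-04,
        8.33515311e-03, -8.58371124e-06]), 'tcp_pos': array([ 0.24369013, -0.57468272,  0.19911023]), 'tool_rot': array([ 9.79983989e-01,  1.99073282e-01, -3.01126793e-05, -1.09968686e-03]), 'force': array([0.11112598, 0.12346814, 0.02109456]), 'ft_torque': array([ 0.07111043, -0.01435501, -0.02618448]), 'finger_gap': 0.9999230685494591}
scene [[497.4, 0.0, 254.7], [0.0, 497.4, 193.9], [0.0, 0.0, 1.0]] [[0.889, -0.259, 0.378, 0.099], [-0.458, -0.479, 0.749, -1.135], [-0.013, -0.839, -0.544, 0.828], [0.0, 0.0, 0.0, 1.0]]
side [[362.7, 0.0, 258.7], [0.0, 362.7, 183.5], [0.0, 0.0, 1.0]] [[-0.973, -0.168, 0.155, 0.476], [-0.228, 0.672, -0.705, 0.461], [0.014, -0.721, -0.692, 0.667], [0.0, 0.0, 0.0, 1.0]]
wrist [[272.1, 0.0, 257.7], [0.0, 272.1, 190.3], [0.0, 0.0, 1.0]] [[0.391, -0.887, -0.246, 0.304], [-0.92, -0.378, -0.101, -0.55], [-0.003, 0.266, -0.964, 0.373], [0.0, 0.0, 0.0, 1.0]]
```

View pics/scene0.png

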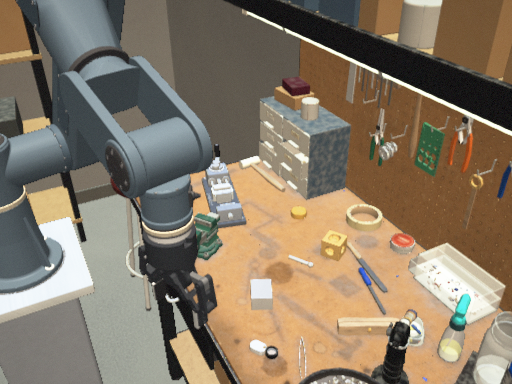

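View pics/side0.png

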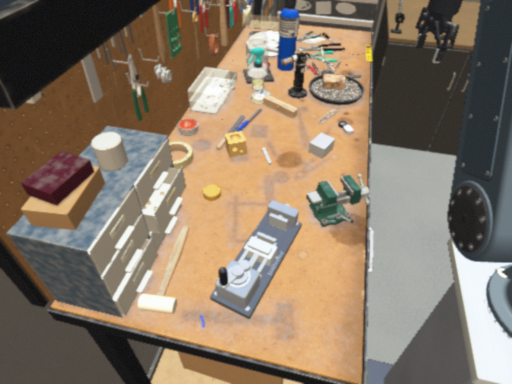

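Scene view: block at (261,293), fixture at (222,195), with the crank at its far end (216,155). Side view: fixture bed corners at about (298,222), (247,313) and (213,293), crank handle at (223,276), block at (321,145). Next I'll zoom in.

```bash
python3 - <<'E'
import cv2,numpy as np
a=cv2.imread("pics/scene0.png");b=cv2.imread("pics/side0.png")
f=lambda im,x,y,w,h,k:cv2.resize(im[y:y+h,x:x+w],None,fx=k,fy=k,interpolation=cv2.INTER_CUBIC)
s=f(b,205,195,100,125,4) #400x500
t=f(a,185,140,66,92,4)[:,:264]
u=f(a,240,270,33,45,4)
v=f(b,300,125,33,45,4)
out=np.zeros((560,680,3),np.uint8)
out[:500,:400]=s; out[:368,400:664]=t; out[370:550,400:532]=u; out[370:550,540:672]=v
cv2.imwrite("pics/z.png",out)
E
```

```text
(no output)
```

View pics/z.png

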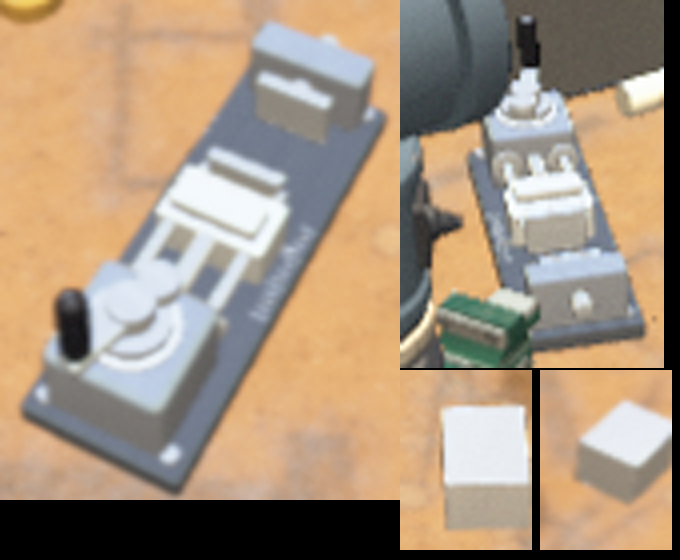

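Zoomed: side bed-top corners at (301.2,224.5), (250,316.7) and (210.5,297.5). Handle at (223.4,276) in the side view and (217,150.5) in the scene view. The block's top corners are clear in the scene view.

```bash
cat > h.py <<'E'
import numpy as np,cv2
from station import manip
def ray(cm,p):
    d=cm["cam_to_world"][:3,:3]@np.linalg.solve(cm["mtx"],[p[0],p[1],1.]);return cm["cam_to_world"][:3,3],d/np.linalg.norm(d)
def plane(cm,p,z):
    o,d=ray(cm,p);return o+d*(z-o[2])/d[2]
def tri(*cp):
    A=0;b=0;R=[ray(c,p) for c,p in cp]
    for o,d in R:
        P=np.eye(3)-np.outer(d,d);A=A+P;b=b+P@o
    x=np.linalg.solve(A,b);return x,[float(np.linalg.norm(np.cross(x-o,d))) for o,d in R]
def rot(q):
    from scipy.spatial.transform import Rotation as R
    return R.from_quat(q).as_matrix()
def proj(cm,X):
    p=np.linalg.inv(cm["cam_to_world"])@np.r_[X,1];u=cm["mtx"]@p[:3];return u[:2]/u[2]
E
python3 - <<'E'
from h import *
np.set_printoptions(precision=4,suppress=True)
S=manip.camera_model("scene");D=manip.camera_model("side")
print("handle top",tri((S,(216.7,144.5)),(D,(223,268.2))),"bot",tri((S,(217.5,156)),(D,(223.7,283.7))))
A,B,C=[plane(D,p,.016) for p in [(301.2,224.5),(250,316.7),(210.5,297.5)]]
print(A,B,C,np.linalg.norm(A-B),np.linalg.norm(B-C))
print("scene corner",plane(S,(245.7,222.5),.016), tri((S,(245.7,222.5)),(D,(301.2,224.5))))
y=(B-A)/np.linalg.norm(B-A);o=(A+C)/2;print("fix",o,"y",y,"yaw of y",np.arctan2(y[1],y[0]),"crank axis",o+.092*y)
for p in [(250.7,279.2),(271,278.7),(272.5,297.5),(251.2,298.7)]:print(plane(S,p,.038))
for p in [(321.7,133),(322.5,148.7),(310,143.7)]:print('s',plane(D,p,.038))
E
```

```text
handle top (array([0.6096, 0.1322, 0.1276]), [0.0007648795560092133, 0.0007648795560093027]) bot (array([0.6104, 0.1364, 0.0848]), [0.0019404048241976647, 0.0019404048241976801])
[ 0.4949 -0.0915  0.016 ] [0.5557 0.1536 0.016 ] [0.6401 0.1338 0.016 ] 0.25253452404415155 0.08671106130329236
scene corner [ 0.5749 -0.1336  0.016 ] (array([ 0.5357, -0.121 ,  0.0042]), [0.042790825193731785, 0.042790825193731834])
fix [0.5675 0.0212 0.016 ] y [0.2407 0.9706 0.    ] yaw of y 1.3276984234216296 crank axis [0.5897 0.1105 0.016 ]
[ 0.474  -0.3645  0.038 ]
[ 0.5161 -0.385   0.038 ]
[ 0.4899 -0.4395  0.038 ]
[ 0.4467 -0.4207  0.038 ]
s [ 0.4864 -0.4332  0.038 ]
s [ 0.4764 -0.3593  0.038 ]
s [ 0.5133 -0.3734  0.038 ]
```

Emit:
drive_tool --pt "0 5 -4 -7 0 0 0" --pt "0 55 -44.6 -7 0 0 -0.927" --pt "0 55 -44.6 -7 0 0 -0.927" --pt "0 55 -44.6 -7 0 0 -0.927" --pt "0 55 -44.6 -7 0 0 -0.927" --pt "0 55 -44.6 -7 0 0 -0.927" --pt "0 55 -44.6 -7 0 0 -0.927" --pt "0 55 -44.6 -7 0 0 -0.927" --pt "0 55 -44.6 -7 0 0 -0.927" --pt "0 55 -44.6 -7 0 0 -0.927" --pt "0 55 -44.6 -7 0 0 -0.927" --pt "0 55 -44.6 -7 0 0 -0.927" --pt "0 55 -44.6 -7 0 0 -0.927" --pt "0 55 -44.6 -7 0 0 -0.927" --pt "0 55 -44.6 -7 0 0 -0.927" --pt "0 55 -44.6 -7 0 0 -0.927" --pt "0 55 -44.6 -7 0 0 -0.927" --pt "0 55 -44.6 -7 0 0 -0.927"

```text
t: 1.95
tcp_pos: [0.5755, 0.0489, 0.2698]
tool_rot: [0.788, 0.616, -0.001, -0.0]
force: [-0.4, -0.3, 0.0]
finger_gap: 1.002
```

```bash
cat > w.py <<'E'
from h import *
import sys,pickle
n=sys.argv[1]
s=manip.sense();cm=manip.camera_model("wrist");im=cv2.cvtColor(manip.snapshot("wrist"),cv2.COLOR_RGB2BGR)
cv2.imwrite(f"pics/{n}_raw.png",im);pickle.dump(cm,open(f"{n}.pkl","wb"))
o=cv2.resize(im,(768,576),interpolation=cv2.INTER_CUBIC)
cv2.imwrite(f"pics/{n}.png",o)
print(s["t"],s["tcp_pos"].round(4),s["tool_rot"].round(4),s["force"].round(2),round(s["finger_gap"],3))
E
python3 w.py w1
```

```text
1.95 [0.5755 0.0489 0.2698] [ 7.879e-01  6.158e-01 -7.000e-04 -3.000e-04] [-0.39 -0.29  0.01] 1.002
```

View pics/w1.png

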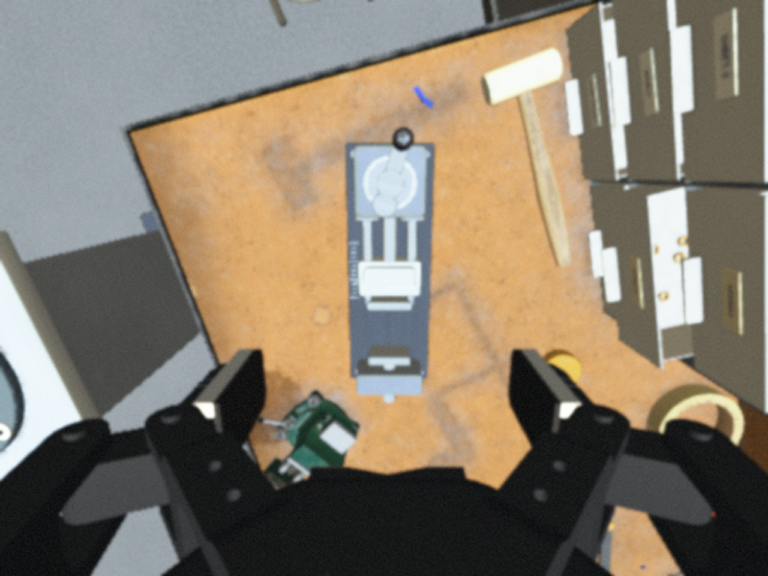

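The wrist view shows the whole fixture. In view pixels, bed corners are at (347,144), (433,144) and about (352,378) and (428,378). Handle top is at (403,138), hub near (390,182), jaw pad strip at y≈297–309, and fixed pad at y≈357–366.

```bash
python3 - <<'E'
from h import *;import pickle
np.set_printoptions(precision=4,suppress=True)
c=pickle.load(open("w1.pkl","rb"));S=manip.camera_model("scene");D=manip.camera_model("side")
print(c["cam_to_world"][:3,3])
q=lambda x,y:((x+.5)/1.5-.5,(y+.5)/1.5-.5)
P=[plane(c,q(*p),.016) for p in [(347,144),(433,144),(352,376),(427,376)]]
for p in P:print(p)
print("handle top",plane(c,q(403,138),.128),tri((S,(216.7,144.5)),(D,(223,268.2)),(c,q(403,138))))
m=(P[0]+P[1])/2
print(m,np.linalg.norm(P[0]-P[1]))
# bed edge lines direction
for a,b in[((347,146),(351,350)),((433,146),(428,350))]:
    A,B=plane(c,q(*a),.016),plane(c,q(*b),.016);d=A-B;print("edge",np.arctan2(d[1],d[0]))
y=((P[0]-P[2])+(P[1]-P[3]));y/=np.linalg.norm(y);print("yaw",np.arctan2(y[1],y[0]))
o=m-.13*y;o[2]=0;print("origin",o,"axis",o+.092*y)
x=np.array([y[1],-y[0],0])
for n,p,z in [("jawpad front top",(389,309),.050),("jawpad back top",(389,297),.05),("fixedpad top near",(389,357),.052),("fixedpad top far",(389,365),.052),("hub",(390,182),.085),("handle",(403,138),.128)]:
    w=plane(c,q(*p),z)-o;print(n,w@x,w@y)
E
```

```text
[0.5902 0.1132 0.4436]
[0.5577 0.15   0.016 ]
[0.6405 0.1295 0.016 ]
[ 0.4958 -0.0965  0.016 ]
[ 0.5801 -0.1173  0.016 ]
handle top [0.607  0.1346 0.128 ] (array([0.6087, 0.1333, 0.1279]), [0.0019574285860021025, 0.0004910093265968261, 0.0021509238267649862])
[0.5991 0.1398 0.016 ] 0.0852900952643842
edge 1.3229008741783836
edge 1.3323422545909813
yaw 1.327930555319977
origin [0.5678 0.0136 0.    ] axis [0.59   0.1029 0.    ]
jawpad front top -0.0008248699374899047 -0.030963247157315545
jawpad back top -0.000845606702103395 -0.018216408552171166
fixedpad top near -0.0007460687889506673 -0.08317478330632533
fixedpad top far -0.0007311561515582086 -0.09234154512097624
hub -0.0002852945462800009 0.09485496668203897
handle 0.00888848533151151 0.12682741742214992
```

Emit:
drive_tool --pt "0 4 0.5 3 0 0 0" --pt "0 9 1.05 5 0 0 0" --pt "0 9 1.05 10 0 0 0" --pt "0 9 1.05 14 0 0 0" --pt "0 9 1.05 17.6 0 0 0" --pt "0 9 1.05 17.6 0 0 0" --pt "255 9 1.05 17.6 0 0 0" --pt "255 9 1.05 17.6 0 0 0" --pt "255 9 1.05 17.6 0 0 0" --pt "255 9 1.05 17.6 0 0 0" --pt "255 9 1.05 17.6 0 0 0" --pt "255 9 1.05 17.6 0 0 0" --force 40

```text
t: 3.2
tcp_pos: [0.6087, 0.1355, 0.0963]
tool_rot: [0.788, 0.616, 0.001, 0.0]
force: [-1.1, -0.1, 7.4]
finger_gap: -0.002
```

```bash
python3 - <<'E'
from h import *
s=manip.sense();print(s["t"],s["tcp_pos"].round(4),s["tool_rot"].round(4),s["force"].round(2),s["finger_gap"])
p=s["tcp_pos"];R=rot(s["tool_rot"]);yaw=np.arctan2(R[1,0],R[0,0]);print("yaw",yaw)
for nm,c in[("ax",np.array([.590,.103]))]:
    d=p[:2]-c;t=R[:2,:2].T@d;print("rel axis in tool xy",t,np.hypot(*t))
E
```

```text
3.2 [0.6087 0.1355 0.0963] [0.7877 0.6161 0.0013 0.    ] [-1.12 -0.07  7.38] -0.001583075152734098
yaw 1.3275291635183457
rel axis in tool xy [0.03607687 0.01032102] 0.03752417714024666
```

```bash
python3 w.py w2; python3 - <<'E'
from h import *
im=cv2.cvtColor(manip.snapshot("side"),cv2.COLOR_RGB2BGR);sc=cv2.cvtColor(manip.snapshot("scene"),cv2.COLOR_RGB2BGR)
w=cv2.imread("pics/w2_raw.png")
f=lambda im,x,y,w,h,k:cv2.resize(im[y:y+h,x:x+w],None,fx=k,fy=k,interpolation=cv2.INTER_CUBIC)
a=f(im,180,190,130,130,3);b=f(sc,180,110,110,130,3)
out=np.zeros((590,790,3),np.uint8);out[:390,:390]=a;out[:390,395:725]=b
cv2.imwrite("pics/m2.png",np.hstack([f(w,100,60,312,300,1.4)[:420,:436],cv2.resize(a,(420,420))[:, :360]]))
E
```

```text
3.2 [0.6087 0.1355 0.0963] [0.7877 0.6161 0.0013 0.    ] [-1.12 -0.07  7.38] -0.002
```

View pics/m2.png

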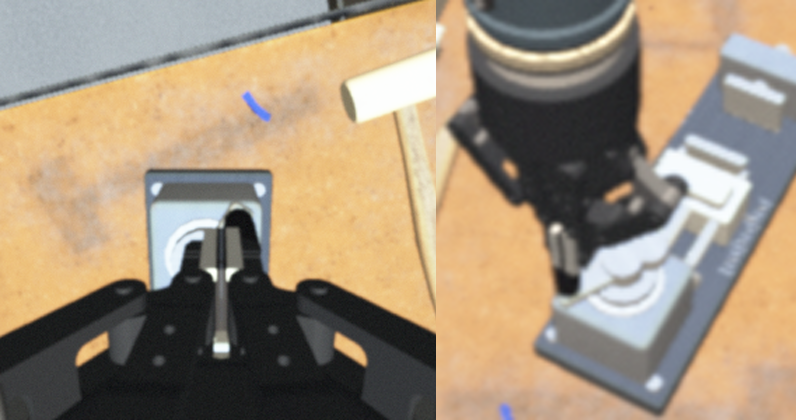

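```bash
python3 - <<'E'
from h import *
S=manip.snapshot("scene")[:,:,::-1];D=manip.snapshot("side")[:,:,::-1]
w=cv2.imread("pics/w2_raw.png")
f=lambda im,x,y,w,h,k:cv2.resize(np.ascontiguousarray(im[y:y+h,x:x+w]),None,fx=k,fy=k,interpolation=cv2.INTER_CUBIC)
s=manip.sense();print([ (n,proj(manip.camera_model(n),s["tcp_pos"]).round(1)) for n in("scene","side","wrist")])
for n in("scene","side","wrist"):print(n,[proj(manip.camera_model(n),np.array([.6075,.134,z])).round(1) for z in(.128,.088)])
out=np.zeros((595,800,3),np.uint8)
out[:500,:400]=f(w,210,170,100,125,4);out[:480,400:]=f(D,200,190,100,120,4)[:, :400]
cv2.imwrite("pics/m3.png",out)
E
```

```text
[('scene', array([216.7, 153.3])), ('side', array([223.2, 279. ])), ('wrist', array([260. , 215.9]))]
scene [array([215.6, 144.4]), array([216.3, 155.9])]
side [array([223.5, 268.9]), array([224.7, 281.4])]
wrist [array([257.5, 237.8]), array([257.4, 213.5])]
```

View pics/m3.png

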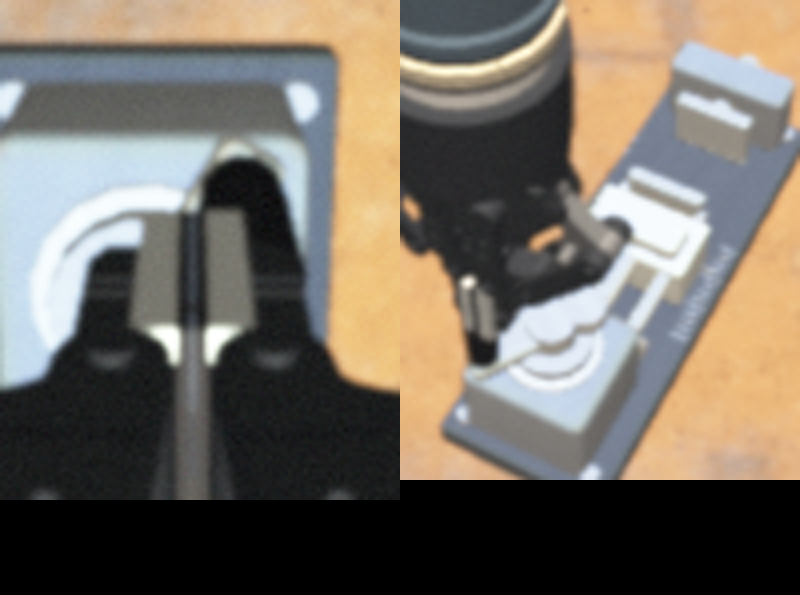

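The pads shut on nothing and the crank arm has shifted about 10 mm, still within its slack. I'll rise and look again.

Emit:
drive_tool --pt "255 0 0 -4 0 0 0" --pt "255 0 0 -8 0 0 0" --pt "100 -6 0 -12 0 0 0" --pt "0 -6 0 -12 0 0 0" --pt "0 -6 0 -12 0 0 0" --pt "0 -6 0 -12 0 0 0"

```text
t: 4.05
tcp_pos: [0.5935, 0.0765, 0.2143]
tool_rot: [0.788, 0.616, 0.0, -0.0]
force: [0.1, 0.3, -0.1]
finger_gap: 0.681
```

```bash
python3 w.py w3; python3 - <<'E'
from h import *
S=manip.snapshot("scene")[:,:,::-1];D=manip.snapshot("side")[:,:,::-1]
w=cv2.imread("pics/w3_raw.png")
f=lambda im,x,y,w,h,k:cv2.resize(np.ascontiguousarray(im[y:y+h,x:x+w]),None,fx=k,fy=k,interpolation=cv2.INTER_CUBIC)
out=np.zeros((500,800,3),np.uint8)
out[:,:400]=f(w,190,30,133,167,3)[:500,:400][:, :400] if 0 else cv2.resize(w[60:310,156:356],(400,500),interpolation=cv2.INTER_CUBIC)
out[:240,400:]=f(D,190,230,100,60,4);out[250:490,400:]=f(S,170,130,100,60,4)
cv2.imwrite("pics/m4.png",out)
E
```

```text
4.05 [0.5935 0.0765 0.2143] [ 7.879e-01  6.158e-01  3.000e-04 -1.000e-04] [ 0.08  0.31 -0.13] 0.681
```

View pics/m4.png

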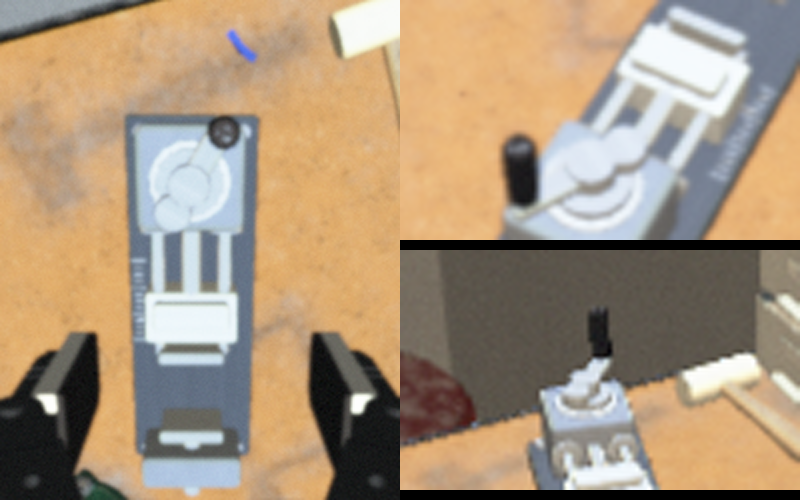

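After rising, the handle is upright and about 9 mm over to +x: wrist raw (267.5,125.5), side (219.7,265.6), scene (219.5,145). Triangulating it again.

```bash
python3 - <<'E'
from h import *;import pickle
np.set_printoptions(precision=4,suppress=True)
c=pickle.load(open("w3.pkl","rb"));S=manip.camera_model("scene");D=manip.camera_model("side")
W=(c,(267.3,125.3))
print(plane(*W,.128))
for k in [[(S,(219.3,145)),(D,(219.5,265.6))],[W,(D,(219.5,265.6))],[W,(S,(219.3,145))]]:print(tri(*k))
# side: look at fixture pts again from w3: bed top corners, zoom2
q=lambda x,y:(156+(x+.5)/2-.5,60+(y+.5)/2-.5)
P=[plane(c,q(*p),.016) for p in [(126,116),(258,117),(137,452),(249,452)]];print(P)
m=(P[0]+P[1])/2;y=(P[0]+P[1]-P[2]-P[3]);y/=np.linalg.norm(y);o=m-.13*y;o[2]=0;x=np.array([y[1],-y[0],0]);print("o",o,np.arctan2(y[1],y[0]),"axis",o+.092*y)
for n,p,z in[("hub",(188,187),.085),("jaw front top",(190,362),.05),("fixpad top near",(190,430),.052),("handle",(223,131),.128)]:
  v=plane(c,q(*p),z)-o;print(n,v@x,v@y)
s=manip.sense();R=rot(s["tool_rot"]);print("tool x,y",R[:,0],R[:,1],"finger",s["finger_gap"])
E
```

```text
[0.6144 0.1302 0.128 ]
(array([0.6169, 0.128 , 0.1262]), [0.0002406756149720801, 0.00024067561497210293])
(array([0.6149, 0.1306, 0.1306]), [0.0006509713460695812, 0.0006509713460693387])
(array([0.616 , 0.1295, 0.1257]), [0.0016409191072126969, 0.0016409191072125418])
[array([0.5571, 0.1506, 0.016 ]), array([0.6416, 0.129 , 0.016 ]), array([ 0.4949, -0.0965,  0.016 ]), array([ 0.5802, -0.1176,  0.016 ])]
o [0.5678 0.0137 0.    ] 1.3254100651323102 axis [0.5901 0.1029 0.    ]
hub -0.0008447006978544034 0.09259178989799594
jaw front top -0.001112908006885493 -0.03082591537581633
fixpad top near -0.0012672020153068056 -0.08187062335287949
handle 0.01684042203841287 0.1244059509471272
tool x,y [ 0.2397  0.9708 -0.0001] [ 0.9708 -0.2397 -0.0024] finger 0.9225654181483423
```

Emit:
drive_tool --pt "140 3 0.5 2 0 0 0" --pt "140 5.7 0.85 3 0 0 0" --pt "140 5.7 0.85 5 0 0 0" --pt "140 5.7 0.85 8 0 0 0" --pt "140 5.7 0.85 11.4 0 0 0" --pt "140 5.7 0.85 11.4 0 0 0" --pt "140 5.7 0.85 11.4 0 0 0" --force 30

```text
t: 4.9
tcp_pos: [0.615, 0.1304, 0.0991]
tool_rot: [0.787, 0.617, -0.001, -0.001]
force: [-0.1, 0.2, 0.3]
finger_gap: 0.45
```

Emit:
drive_tool --pt "170 0 0 0 0 0 0" --pt "190 0 0 0 0 0 0" --pt "205 0 0 0 0 0 0"

```text
t: 5.2
tcp_pos: [0.6167, 0.1297, 0.1017]
tool_rot: [0.788, 0.616, 0.001, 0.001]
force: [0.7, -0.2, -0.1]
finger_gap: 0.193
```

Emit:
drive_tool --pt "220 0 0 0 0 0 0" --pt "220 0 0 0 0 0 0"

```text
t: 5.4
tcp_pos: [0.6159, 0.1296, 0.1008]
tool_rot: [0.788, 0.616, 0.0, 0.0]
force: [-0.2, -0.3, 0.1]
finger_gap: 0.138
```

```bash
python3 w.py w5; python3 - <<'E'
from h import *
S=manip.snapshot("scene")[:,:,::-1];D=manip.snapshot("side")[:,:,::-1]
w=cv2.imread("pics/w5_raw.png")
r=lambda im,x,y,ww,h,W,H:cv2.resize(np.ascontiguousarray(im[y:y+h,x:x+ww]),(W,H),interpolation=cv2.INTER_CUBIC)
out=np.zeros((560,800,3),np.uint8)
out[:,:400]=r(w,210,150,100,140,400,560);out[:270,400:]=r(D,190,230,75,50,400,270);out[280:550,400:]=r(S,180,130,75,50,400,270)
cv2.imwrite("pics/m5.png",out)
E
```

```text
5.4 [0.6159 0.1296 0.1008] [7.876e-01 6.161e-01 4.000e-04 3.000e-04] [-0.23 -0.33  0.14] 0.138
```

View pics/m5.png

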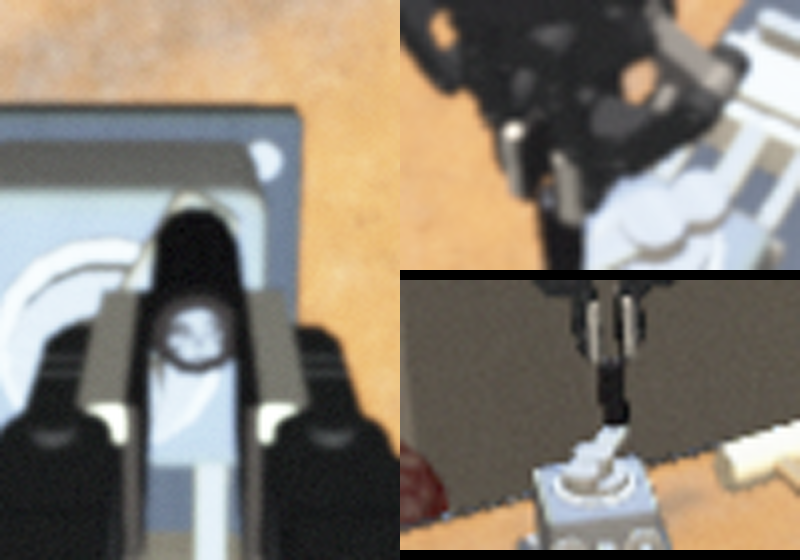

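```bash
python3 - <<'E'
from h import *
s=manip.sense();R=rot(s["tool_rot"]);p=s["tcp_pos"];np.set_printoptions(precision=1,suppress=True)
print(p,manip.pinch_z)
W=manip.camera_model("wrist");S=manip.camera_model("scene")
for h in(0,.01,.02,.03,.04):
  print(h,[(proj(W,p+R@[x,.010,-h])-[210,150])*4 for x in(-.011,0,.011)],"scene zoom",(proj(S,p+R@[0,-.0,-h])-[180,130])*5.37+[400,280])
for z in(.088,.128):print("sleeve",z,(proj(S,[.616,.1293,z])-[180,130])*5.37+[400,280],(proj(W,[.616,.1293,z])-[210,150])*4)
E
```

```text
[0.6 0.1 0.1] 0.0187
0 [array([257.7, 323.7]), array([258.8, 263.9]), array([260. , 202.2])] scene zoom [610.  400.3]
0.01 [array([261.2, 348.6]), array([262.5, 286. ]), array([263.8, 221.2])] scene zoom [609.1 384.9]
0.02 [array([265.2, 376.4]), array([266.6, 310.6]), array([268. , 242.4])] scene zoom [608.2 369.4]
0.03 [array([269.6, 407.6]), array([271.2, 338.3]), array([272.8, 266.4])] scene zoom [607.2 353.8]
0.04 [array([274.7, 442.8]), array([276.4, 369.6]), array([278.3, 293.5])] scene zoom [606.3 338. ]
sleeve 0.088 [611.8 419.1] [201.7 240.8]
sleeve 0.128 [608.2 357.4] [204.1 332.9]
```

The fingertips only reach the top of the sleeve: the pads end around z≈0.125. I'll go lower while watching the force.

Emit:
drive_tool --pt "170 -0.1 0 0 0 0 0" --pt "170 -0.1 0 0.5 0 0 0" --pt "170 -0.1 0 1.2 0 0 0" --pt "170 -0.1 0 1.2 0 0 0" --force 30

```text
t: 5.95
tcp_pos: [0.6142, 0.1286, 0.0866]
tool_rot: [0.788, 0.616, -0.001, -0.001]
force: [-0.8, -0.9, 0.5]
finger_gap: 0.332
```

Emit:
drive_tool --pt "200 0 0 0 0 0 0" --pt "255 0 0 0 0 0 0" --pt "255 0 0 0 0 0 0" --pt "255 0 0 0 0 0 0"

```text
t: 6.35
tcp_pos: [0.6153, 0.1287, 0.0879]
tool_rot: [0.788, 0.616, -0.0, -0.0]
force: [0.3, -0.1, -2.9]
finger_gap: 0.157
```

```bash
cat > arc.py <<'E'
import sys,numpy as np
# arc.py tcpx tcpy yaw_of_tool_x step n grip : rows along circle about axis, from current tcp
def rows(p,ax,yaw,step,n,g):
    d=np.array(p)-ax;a=np.arctan2(d[1],d[0])-yaw;r=3.5
    a0=np.array([np.cos(a),-np.sin(a)])*np.hypot(*d)*100
    out=[]
    for k in range(1,n+1):
        b=a+step*k;v=np.array([np.cos(b),-np.sin(b)])*r-a0
        out.append([g,round(v[0],2),round(v[1],2),0,0,0,0])
    return out
if __name__=="__main__":
    from h import *
    s=manip.sense();p=s["tcp_pos"];R=rot(s["tool_rot"]);ax=np.array([.5903,.1035])
    d=p[:2]-ax;yaw=np.arctan2(R[1,0],R[0,0]);print(s["t"],"r",np.hypot(*d),"fixture angle",np.arctan2(d[1],d[0])-1.327,"force",s["force"].round(1),"z",p[2])
    print(rows(p[:2],ax,yaw,float(sys.argv[1]),int(sys.argv[2]),255))
E
python3 arc.py 0.2 20
```

```text
6.35 r 0.03547198981840756 fixture angle -0.5379888789631593 force [ 0.3 -0.1 -2.9] z 0.08790202268227909
[[255, np.float64(0.26), np.float64(-0.66), 0, 0, 0, 0], [255, np.float64(0.42), np.float64(-1.34), 0, 0, 0, 0], [255, np.float64(0.45), np.float64(-2.03), 0, 0, 0, 0], [255, np.float64(0.34), np.float64(-2.72), 0, 0, 0, 0], [255, np.float64(0.09), np.float64(-3.38), 0, 0, 0, 0], [255, np.float64(-0.28), np.float64(-3.97), 0, 0, 0, 0], [255, np.float64(-0.76), np.float64(-4.48), 0, 0, 0, 0], [255, np.float64(-1.34), np.float64(-4.88), 0, 0, 0, 0], [255, np.float64(-1.98), np.float64(-5.15), 0, 0, 0, 0], [255, np.float64(-2.66), np.float64(-5.3), 0, 0, 0, 0], [255, np.float64(-3.36), np.float64(-5.31), 0, 0, 0, 0], [255, np.float64(-4.05), np.float64(-5.17), 0, 0, 0, 0], [255, np.float64(-4.69), np.float64(-4.91), 0, 0, 0, 0], [255, np.float64(-5.27), np.float64(-4.52), 0, 0, 0, 0], [255, np.float64(-5.77), np.float64(-4.02), 0, 0, 0, 0], [255, np.float64(-6.15), np.float64(-3.44), 0, 0, 0, 0], [255, np.float64(-6.41), np.float64(-2.79), 0, 0, 0, 0], [255, np.float64(-6.53), np.float64(-2.1), 0, 0, 0, 0], [255, np.float64(-6.52), np.float64(-1.4), 0, 0, 0, 0], [255, np.float64(-6.37), np.float64(-0.72), 0, 0, 0, 0]]
```

Emit:
drive_tool --pt "255 0.26 -0.66 0 0 0 0" --pt "255 0.42 -1.34 0 0 0 0" --pt "255 0.45 -2.03 0 0 0 0" --pt "255 0.34 -2.72 0 0 0 0" --pt "255 0.09 -3.38 0 0 0 0"

```text
t: 6.85
tcp_pos: [0.5862, 0.1374, 0.0883]
tool_rot: [0.788, 0.616, 0.003, 0.003]
force: [8.8, -1.4, -11.3]
finger_gap: 0.162
```

```bash
sed -i 's/round(v\[0\],2),round(v\[1\],2)/round(float(v[0]),2),round(float(v[1]),2)/' arc.py; python3 arc.py 0.2 16;python3 -c "
from h import *
s=manip.sense();print(s['finger_gap'],s['tcp_pos'])"
```

```text
6.85 r 0.034186454525772535 fixture angle 0.3639206618547075 force [  8.8  -1.4 -11.3] z 0.08829183181826794
[[255, -0.24, -0.65, 0, 0, 0, 0], [255, -0.67, -1.21, 0, 0, 0, 0], [255, -1.2, -1.66, 0, 0, 0, 0], [255, -1.81, -2.0, 0, 0, 0, 0], [255, -2.47, -2.21, 0, 0, 0, 0], [255, -3.17, -2.29, 0, 0, 0, 0], [255, -3.86, -2.22, 0, 0, 0, 0], [255, -4.53, -2.02, 0, 0, 0, 0], [255, -5.15, -1.69, 0, 0, 0, 0], [255, -5.69, -1.25, 0, 0, 0, 0], [255, -6.13, -0.7, 0, 0, 0, 0], [255, -6.45, -0.08, 0, 0, 0, 0], [255, -6.64, 0.59, 0, 0, 0, 0], [255, -6.7, 1.29, 0, 0, 0, 0], [255, -6.61, 1.98, 0, 0, 0, 0], [255, -6.39, 2.64, 0, 0, 0, 0]]
0.1619670885853667 [0.58620324 0.1374401  0.08829183]
```

Emit:
drive_tool --pt "255 -0.37 -0.59 0 0 0 0" --pt "255 -0.85 -1.1 0 0 0 0" --pt "255 -1.43 -1.5 0 0 0 0" --pt "255 -2.07 -1.77 0 0 0 0" --pt "255 -2.75 -1.92 0 0 0 0" --pt "255 -3.45 -1.93 0 0 0 0" --pt "255 -4.14 -1.79 0 0 0 0" --pt "255 -4.78 -1.53 0 0 0 0" --pt "255 -5.36 -1.14 0 0 0 0" --pt "255 -5.86 -0.64 0 0 0 0" --pt "255 -6.24 -0.06 0 0 0 0" --pt "255 -6.5 0.59 0 0 0 0" --pt "255 -6.62 1.28 0 0 0 0" --pt "255 -6.61 1.98 0 0 0 0" --pt "255 -6.46 2.66 0 0 0 0" --pt "255 -6.46 2.66 0 0 0 0"

```text
t: 8.45
tcp_pos: [0.5889, 0.0687, 0.0878]
tool_rot: [0.787, 0.617, -0.004, -0.002]
force: [-5.3, -2.9, 1.3]
finger_gap: 0.162
```

```bash
python3 arc.py 0.2 1;python3 -c "
from h import *
s=manip.sense();print(s['finger_gap'],s['tcp_pos'])
a=cv2.imread('pics/side0.png')
b=np.ascontiguousarray(manip.snapshot('side')[:,:,::-1]);cv2.imwrite('pics/side_open.png',b)
# slide shift along fixture y in side image: plane z=.05 rectified strip
from scipy.spatial.transform import Rotation
c=manip.camera_model('side')
y=np.array([np.cos(1.327),np.sin(1.327),0]);x=np.array([y[1],-y[0],0]);o=np.array([.5678,.0137,0])
for n,im in(('a',a),('b',b)):
    g=cv2.cvtColor(im,cv2.COLOR_BGR2GRAY).astype('f4')
    ys=np.arange(-.10,.05,.001)
    P=np.array([[proj(c,o+x*u+y*v+[0,0,.05]) for v in ys] for u in np.arange(-.012,.0121,.004)],'f4')
    v=cv2.remap(g,P[:,:,0],P[:,:,1],cv2.INTER_LINEAR).mean(0)
    print(n,[int(t) for t in v[::2]])
"
```

```text
8.45 r 0.03487258845654516 fixture angle -2.9373133020391182 force [-5.3 -2.9  1.3] z 0.08783929934588061
[[255, 0.2, 0.67, 0, 0, 0, 0]]
0.1624266871867318 [0.5889223  0.06865464 0.0878393 ]
a [121, 127, 144, 170, 198, 217, 224, 220, 198, 166, 146, 138, 137, 136, 136, 136, 136, 136, 136, 135, 130, 124, 123, 123, 123, 122, 122, 122, 122, 122, 122, 122, 124, 133, 161, 199, 222, 224, 206, 172, 147, 142, 159, 199, 233, 245, 247, 247, 247, 248, 247, 247, 247, 247, 243, 225, 195, 192, 221, 241, 240, 223, 201, 190, 187, 187, 185, 183, 181, 175, 168, 167, 175, 189, 199, 202]
b [123, 130, 147, 172, 199, 211, 203, 179, 150, 124, 118, 126, 136, 144, 146, 143, 136, 123, 109, 99, 93, 89, 83, 78, 76, 73, 70, 69, 70, 72, 73, 75, 77, 80, 82, 84, 86, 88, 91, 94, 101, 122, 156, 182, 190, 185, 165, 146, 141, 153, 190, 229, 244, 247, 248, 248, 248, 248, 248, 248, 248, 247, 236, 208, 193, 217, 238, 238, 221, 199, 190, 193, 195, 195, 196, 193]
```

Emit:
drive_tool --pt "255 0.29 0.64 0 0 0 0" --pt "255 0.69 1.21 0 0 0 0" --pt "255 1.2 1.68 0 0 0 0" --pt "255 1.2 1.68 0 0 0 0" --pt "120 1.2 1.68 0 0 0 0" --pt "120 1.2 1.68 0 0 0 0" --pt "120 1.2 1.68 0 0 0 0" --pt "120 1.2 1.68 -4 0 0 0" --pt "60 1.2 1.68 -8 0 0 0" --pt "0 -2.8 1.68 -12 0 0 0" --pt "0 -6.8 1.68 -12 0 0 0"

```text
t: 9.6
tcp_pos: [0.5968, -0.0008, 0.2137]
tool_rot: [0.786, 0.618, 0.004, 0.004]
force: [0.7, -0.2, -0.7]
finger_gap: 0.997
```

```bash
python3 w.py w6; python3 - <<'E'
from h import *
s=manip.sense();print(s['q'].round(3));c=manip.camera_model('wrist')
b=cv2.imread('pics/w6_raw.png');g=cv2.cvtColor(b,cv2.COLOR_BGR2GRAY).astype('f4')
y=np.array([np.cos(1.327),np.sin(1.327),0]);x=np.array([y[1],-y[0],0]);o=np.array([.5678,.0137,0])
ys=np.arange(-.11,.03,.001)
P=np.array([[proj(c,o+x*u+y*v+[0,0,.05]) for v in ys] for u in np.arange(-.012,.0121,.004)],'f4')
v=cv2.remap(g,P[:,:,0],P[:,:,1],cv2.INTER_LINEAR).mean(0);print([int(t) for t in v[::2]])
# target block hover in current tool frame
p=s['tcp_pos'];R=rot(s['tool_rot']);print("to block hover cm",(R.T@(np.array([.4815,-.399,.26])-p)*100).round(2),"yaw tool y",np.arctan2(R[1,1],R[0,1]))
E
```

```text
9.6 [ 0.5968 -0.0008  0.2137] [0.7863 0.6178 0.0043 0.0042] [ 0.75 -0.2  -0.68] 0.997
[-0.199  0.469  1.505 -0.006  1.16   0.047]
[95, 110, 135, 155, 192, 220, 227, 225, 194, 135, 108, 105, 104, 104, 107, 114, 115, 116, 116, 116, 116, 116, 115, 115, 115, 116, 115, 115, 115, 115, 115, 115, 115, 115, 115, 115, 115, 115, 115, 115, 115, 115, 116, 146, 209, 229, 228, 210, 137, 109, 142, 221, 246, 248, 247, 245, 244, 246, 246, 247, 247, 247, 246, 246, 246, 241, 233, 241, 222, 176]
to block hover cm [-40.63  -1.44  -4.57] yaw tool y -0.24399523460327965
```

Emit:
drive_tool --pt "0 -5 -0.2 0 0 0 0.03" --pt "0 -10 -0.4 0 0 0 0.06" --pt "0 -15 -0.6 0 0 0 0.09" --pt "0 -20 -0.8 0 0 0 0.12" --pt "0 -25 -1 0 0 0 0.15" --pt "0 -30 -1.2 0 0 0 0.18" --pt "0 -35 -1.3 0 0 0 0.21" --pt "0 -40 -1.4 0 0 0 0.21" --pt "0 -40 -1.4 0 0 0 0.21" --pt "0 -40 -1.4 0 0 0 0.21" --pt "0 -40 -1.4 0 0 0 0.21"

```text
t: 10.75
tcp_pos: [0.4833, -0.3848, 0.2078]
tool_rot: [0.848, 0.53, 0.0, -0.001]
force: [-0.4, -0.5, -0.3]
finger_gap: 0.999
```

```bash
python3 w.py w7; python3 - <<'E'
from h import *
b=cv2.imread('pics/w7_raw.png');hsv=cv2.cvtColor(b,cv2.COLOR_BGR2HSV)
m=((hsv[:,:,1]<45)&(hsv[:,:,2]>170)).astype('u1')*255
cs,_=cv2.findContours(m,cv2.RETR_EXTERNAL,cv2.CHAIN_APPROX_SIMPLE)
for c in sorted(cs,key=cv2.contourArea)[-4:]:print(cv2.contourArea(c),cv2.minAreaRect(c))
print(proj(manip.camera_model('wrist'),[.4815,-.399,.038]))
E
```

```text
10.75 [ 0.4833 -0.3848  0.2078] [ 8.477e-01  5.305e-01  2.000e-04 -8.000e-04] [-0.38 -0.45 -0.31] 0.999
1244.5 ((473.63018798828125, 250.21072387695312), (37.772579193115234, 53.065406799316406), 55.561012268066406)
1522.0 ((85.43150329589844, 366.6506652832031), (44.35859298706055, 55.3604621887207), 69.44395446777344)
1701.5 ((261.5, 179.5), (47.0, 37.0), 90.0)
23222.5 ((114.99998474121094, 231.49996948242188), (229.99996948242188, 184.99996948242188), 0.0)
[262.4118922  179.23967015]
```

View pics/w7.png

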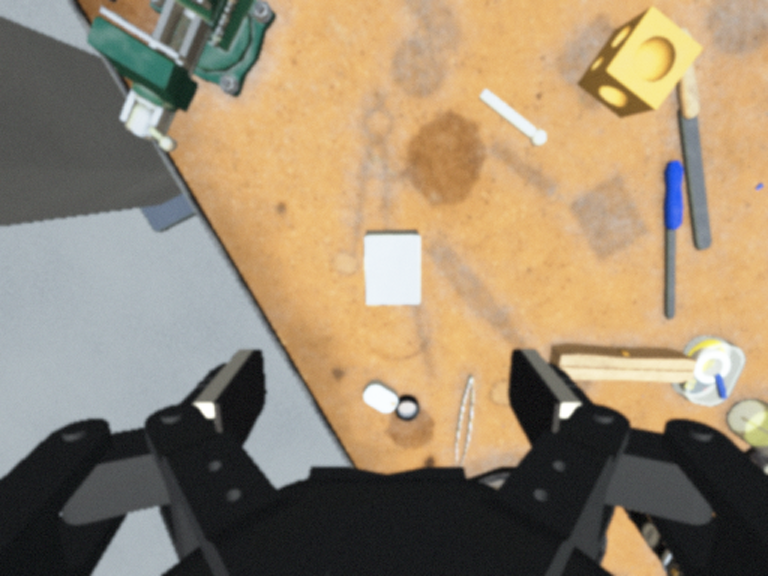

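The block sits at view (392,269), square to the tool, and matches the estimate to about 1 mm. Now I'll grasp it.

Emit:
drive_tool --pt "0 -1.35 0.3 5 0 0 0" --pt "0 -1.35 0.3 10 0 0 0" --pt "0 -1.35 0.3 14 0 0 0" --pt "0 -1.35 0.3 17 0 0 0" --pt "0 -1.35 0.3 19 0 0 0" --pt "0 -1.35 0.3 20.3 0 0 0" --pt "0 -1.35 0.3 20.3 0 0 0" --pt "0 -1.35 0.3 20.3 0 0 0" --force 60

```text
t: 11.6
tcp_pos: [0.4809, -0.3995, 0.0059]
tool_rot: [0.848, 0.531, 0.0, 0.001]
force: [-0.6, -1.2, 0.3]
finger_gap: 1.001
```

Emit:
drive_tool --pt "255 0 0 0 0 0 0" --pt "255 0 0 0 0 0 0" --pt "255 0 0 0 0 0 0" --pt "255 0 0 0 0 0 0" --pt "255 0 0 0 0 0 0" --pt "255 0 0 -2 0 0 0" --pt "255 0 0 -4 0 0 0" --pt "255 0 0 -4 0 0 0"

```text
t: 12.4
tcp_pos: [0.4815, -0.4017, 0.048]
tool_rot: [0.848, 0.53, 0.0, 0.003]
force: [-0.1, -1.0, 0.4]
finger_gap: 0.001
```

```bash
python3 w.py w8; python3 - <<'E'
from h import *
S=manip.snapshot("scene")[:,:,::-1];D=manip.snapshot("side")[:,:,::-1]
w=cv2.imread("pics/w8_raw.png")
r=lambda im,x,y,ww,h,W,H:cv2.resize(np.ascontiguousarray(im[y:y+h,x:x+ww]),(W,H),interpolation=cv2.INTER_CUBIC)
out=np.zeros((590,800,3),np.uint8)
out[:560,:400]=r(w,160,80,200,280,400,560);out[:290,400:]=r(D,270,100,110,80,400,290);out[300:590,400:]=r(S,200,240,110,80,400,290)
cv2.imwrite("pics/m8.png",out)
s=manip.sense();p=s["tcp_pos"];R=rot(s["tool_rot"])
W,Sm,Dm=[manip.camera_model(n) for n in("wrist","scene","side")]
for h in(0,.02,.03,.04):
  t=p+R@[0,0,-h];print(h,((proj(W,t)-[160,80])*2).round(),((proj(Dm,t)-[270,100])*3.63+[400,0]).round(),((proj(Sm,t)-[200,240])*3.63+[400,300]).round())
E
```

```text
12.4 [ 0.4815 -0.4017  0.048 ] [8.479e-01 5.302e-01 4.000e-04 3.100e-03] [-0.09 -0.98  0.38] 0.001
0 [199. 271.] [593. 139.] [617. 466.]
0.02 [200. 294.] [596. 118.] [617. 442.]
0.03 [200. 308.] [598. 107.] [617. 429.]
0.04 [200. 324.] [600.  96.] [617. 417.]
```

View pics/m8.png

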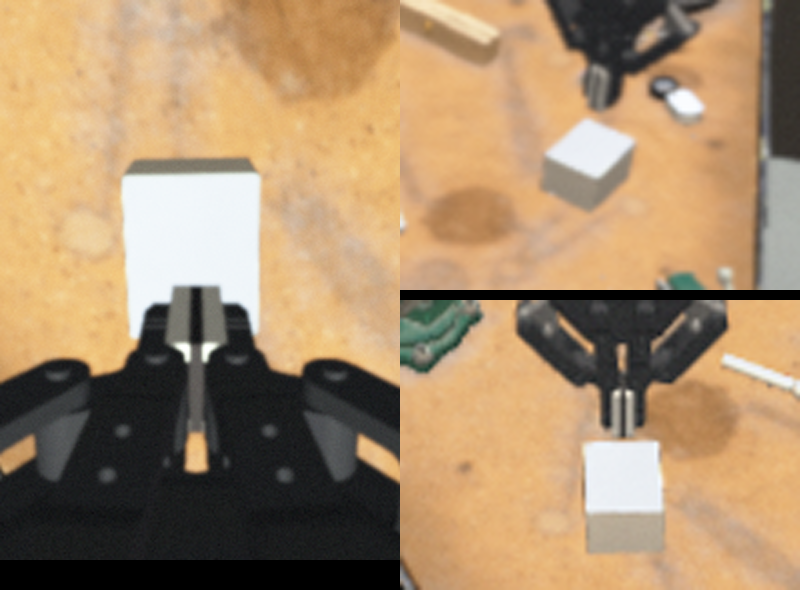

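```bash
python3 - <<'E'
from h import *
s=manip.sense();p=s["tcp_pos"];R=rot(s["tool_rot"]);S=manip.camera_model("scene");D=manip.camera_model("side")
f=lambda P,x0,y0,oy:(x0+(P[0]-400)/3.636,y0+(P[1]-oy)/3.625)
t,e=tri((S,f((622,437),200,240,300)),(D,f((600,107),270,100,0)));print("tip",t.round(4),e,"rel tool",(R.T@(t-p)).round(4))
b=[f(P,200,240,300) for P in[(584,443),(657,441),(663,511),(587,514)]]
c=[f(P,270,100,0) for P in[(587,118),(634,142),(590,178),(543,158)]]
# scene order: far-left, far-right, near-right, near-left ; side: match by plane positions
A=np.array([plane(S,q,.038) for q in b]);B=np.array([plane(D,q,.038) for q in c]);print(A.round(4),B.round(4),A.mean(0),B.mean(0))
W=manip.camera_model("wrist");w=np.array([plane(W,(160+x/2-.25,80+y/2-.25),.038) for x,y in[(122,174),(260,172)]]);print(w.round(4))
E
```

```text
tip [ 0.4793 -0.4044  0.072 ] [0.0008007339245122652, 0.0008007339245123994] rel tool [-0.0045  0.0018 -0.0272]
[[ 0.4734 -0.3651  0.038 ]
 [ 0.5152 -0.3853  0.038 ]
 [ 0.4886 -0.4413  0.038 ]
 [ 0.4467 -0.4219  0.038 ]] [[ 0.4874 -0.4353  0.038 ]
 [ 0.4477 -0.4121  0.038 ]
 [ 0.4768 -0.3573  0.038 ]
 [ 0.5152 -0.3734  0.038 ]] [ 0.48096566 -0.40337217  0.038     ] [ 0.48178583 -0.39450668  0.038     ]
[[ 0.4702 -0.359   0.038 ]
 [ 0.5123 -0.3786  0.038 ]]
```

The reported TCP lies about 27 mm beyond the real fingertips, which also explains the first miss. The block is undisturbed, so I'll go lower with force checks.

Emit:
drive_tool --pt "0 0.1 0 0 0 0 0" --pt "0 0.1 0 0 0 0 0" --pt "0 0.1 0 0 0 0 0" --pt "0 0.1 0 0 0 0 0" --pt "0 0.1 0 2 0 0 0" --pt "0 0.1 0 4 0 0 0" --pt "0 0.1 0 5 0 0 0" --pt "0 0.1 0 5 0 0 0"

```text
t: 13.35
tcp_pos: [0.4795, -0.3978, -0.0066]
tool_rot: [0.848, 0.53, -0.0, -0.002]
force: [0.5, 0.3, -0.0]
finger_gap: 1.001
```

Emit:
drive_tool --pt "0 0 0 0.5 0 0 0" --pt "0 0 0 0.8 0 0 0" --pt "0 0 0 0.8 0 0 0"

```text
t: 13.65
tcp_pos: [0.4806, -0.399, -0.0127]
tool_rot: [0.848, 0.53, 0.0, 0.0]
force: [0.2, 0.9, 0.1]
finger_gap: 1.002
```

Emit:
drive_tool --pt "0 0 0 0.4 0 0 0" --pt "0 0 0 0.4 0 0 0" --pt "255 0 0 0.4 0 0 0" --pt "255 0 0 0.4 0 0 0" --pt "255 0 0 0.4 0 0 0" --pt "255 0 0 0.4 0 0 0" --pt "255 0 0 0.4 0 0 0" --force 70

```text
t: 14.35
tcp_pos: [0.4811, -0.3994, -0.0162]
tool_rot: [0.848, 0.53, 0.0, 0.001]
force: [0.6, 0.6, 3.7]
finger_gap: 0.545
```

```bash
python3 w.py w9
```

```text
14.35 [ 0.4811 -0.3994 -0.0162] [8.479e-01 5.302e-01 2.000e-04 9.000e-04] [0.57 0.59 3.68] 0.545
```

Emit:
drive_tool --pt "255 0 0 -2 0 0 0" --pt "255 0 0 -6 0 0 0" --pt "255 0 0 -10 0 0 0" --pt "255 4 -1 -12.6 0 0 0" --pt "255 8 -2 -12.6 0 0 -0.03" --pt "255 12 -3.1 -12.6 0 0 -0.06" --pt "255 16 -4.1 -12.6 0 0 -0.09" --pt "255 20 -5.1 -12.6 0 0 -0.12" --pt "255 24 -6.2 -12.6 0 0 -0.15" --pt "255 28 -7.2 -12.6 0 0 -0.18" --pt "255 32 -8.2 -12.6 0 0 -0.21" --pt "255 34.5 -8.9 -12.6 0 0 -0.21" --pt "255 36 -9.25 -12.6 0 0 -0.21" --pt "255 36 -9.25 -12.6 0 0 -0.21" --pt "255 36 -9.25 -12.6 0 0 -0.21" --pt "255 36 -9.25 -12.6 0 0 -0.21"

```text
t: 16.0
tcp_pos: [0.5544, -0.036, 0.1086]
tool_rot: [0.788, 0.616, -0.001, -0.0]
force: [-0.6, 0.2, -7.9]
finger_gap: 0.544
```

```bash
python3 w.py w10; python3 - <<'E'
from h import *
w=cv2.imread("pics/w10_raw.png");S=manip.snapshot("scene")[:,:,::-1];D=manip.snapshot("side")[:,:,::-1]
r=lambda im,x,y,ww,h,W,H:cv2.resize(np.ascontiguousarray(im[y:y+h,x:x+ww]),(W,H),interpolation=cv2.INTER_CUBIC)
out=np.zeros((560,800,3),np.uint8)
out[:,:480]=r(w,177,30,160,187,480,560);out[:280,480:]=r(D,220,180,100,88,320,280);out[280:,480:]=r(S,180,140,100,88,320,280)
cv2.imwrite("pics/m10.png",out)
E
```

```text
16.0 [ 0.5544 -0.036   0.1086] [ 7.880e-01  6.157e-01 -6.000e-04 -2.000e-04] [-0.57  0.21 -7.9 ] 0.544
```

View pics/m10.png

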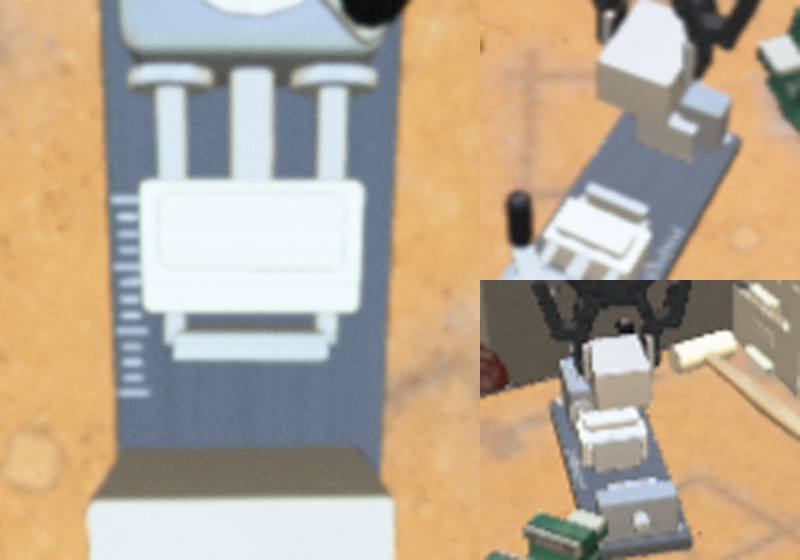

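View: the block is held square and level, with its far top edge at view y≈498 (x 90–392). The jaw-pad front edge is at y≈360 (x 174–327), and the held weight reads 7.9 N. Now to work out the shift.

```bash
python3 - <<'E'
from h import *;import pickle
np.set_printoptions(precision=4,suppress=True)
c=pickle.load(open("w10.pkl","rb"));q=lambda x,y:(177+(x+.5)/3-.5,30+(y+.5)*187/560-.5)
s=manip.sense();p=s["tcp_pos"];R=rot(s["tool_rot"])
o=np.array([.5678,.0137,0]);y=np.array([np.cos(1.327),np.sin(1.327),0]);x=np.array([y[1],-y[0],0])
F=lambda w:np.array([(w-o)@x,(w-o)@y,w[2]])
zt=p[2]+.0162+.038
print("TCP",F(p),"cam",F(c["cam_to_world"][:3,3]))
for n,P,z in[("blk top L",(90,499),zt),("blk top R",(392,497),zt),("blk bot L",(122,449),zt-.038),("blk bot R",(366,449),zt-.038),("jaw L",(174,360),.05),("jaw R",(327,358),.05),("slide back edge",(250,180),.058),("bed L y=300",(112,300),.016),("bed R",(390,300),.016)]:
  print(n,F(plane(c,q(*P),z)))
E
```

```text
TCP [-0.0008 -0.0513  0.109 ] cam [-0.0023  0.0145  0.2825]
blk top L [-0.0258 -0.0212  0.1632]
blk top R [ 0.0202 -0.0208  0.1632]
blk bot L [-0.0265 -0.0223  0.1252]
blk bot R [ 0.0217 -0.0222  0.1252]
jaw L [-0.0223 -0.0139  0.05  ]
jaw R [ 0.0211 -0.0133  0.05  ]
slide back edge [-0.0009  0.0337  0.058 ]
bed L y=300 [-0.0446  0.0011  0.016 ]
bed R [0.0441 0.0012 0.016 ]
```

Emit:
drive_tool --pt "255 0.4 0.2 3 0 0 0" --pt "255 0.4 0.2 5 0 0 0" --pt "255 0.4 0.2 7 0 0 0" --pt "255 0.4 0.2 8.5 0 0 0" --pt "255 0.4 0.2 9.5 0 0 0" --pt "255 0.4 0.2 10.2 0 0 0" --pt "255 0.4 0.2 10.6 0 0 0" --pt "255 0.4 0.2 10.6 0 0 0"

```text
t: 16.95
tcp_pos: [0.5578, -0.0315, 0.003]
tool_rot: [0.788, 0.616, -0.0, -0.0]
force: [-0.0, -0.9, -7.0]
finger_gap: 0.551
```

Emit:
drive_tool --pt "255 0 0 0.15 0 0 0" --pt "255 0 0 0.3 0 0 0" --pt "255 0 0 0.3 0 0 0"

```text
t: 17.25
tcp_pos: [0.5579, -0.0313, 0.0004]
tool_rot: [0.788, 0.616, 0.0, 0.0]
force: [-0.8, -0.2, -7.3]
finger_gap: 0.541
```

Emit:
drive_tool --pt "255 0 0 0.1 0 0 0" --pt "255 0 0 0.1 0 0 0"

```text
t: 17.45
tcp_pos: [0.558, -0.0313, -0.0002]
tool_rot: [0.788, 0.616, 0.0, 0.0]
force: [-1.5, 0.1, -1.8]
finger_gap: 0.543
```

Emit:
drive_tool --pt "255 0 0 0.1 0 0 0" --pt "255 0 0 0.1 0 0 0"

```text
t: 17.65
tcp_pos: [0.558, -0.0313, -0.0002]
tool_rot: [0.788, 0.616, 0.0, 0.0]
force: [-3.1, -0.6, 6.7]
finger_gap: 0.546
```

Emit:
drive_tool --pt "150 0 0 0 0 0 0" --pt "60 0 0 0 0 0 0" --pt "0 0 0 0 0 0 0" --pt "0 0 0 0 0 0 0" --pt "0 0 0 0 0 0 0" --pt "0 0 0 -3 0 0 0" --pt "0 0 0 -7 0 0 0" --pt "0 0 0 -12 0 0 0" --pt "0 0 0 -17 0 0 0" --pt "0 3 0 -21 0 0 0" --pt "0 6 0 -22 0 0 0" --pt "0 6 0 -22 0 0 0" --pt "0 6 0 -22 0 0 0"

```text
t: 18.95
tcp_pos: [0.5718, 0.0274, 0.218]
tool_rot: [0.787, 0.617, -0.0, 0.0]
force: [-1.2, -0.9, -0.9]
finger_gap: 1.001
```

```bash
python3 w.py w11; python3 - <<'E'
from h import *;import pickle
np.set_printoptions(precision=4,suppress=True)
c=pickle.load(open("w11.pkl","rb"));b=cv2.imread("pics/w11_raw.png");g=cv2.cvtColor(b,cv2.COLOR_BGR2GRAY).astype('f4')
o=np.array([.5678,.0137,0]);y=np.array([np.cos(1.327),np.sin(1.327),0]);x=np.array([y[1],-y[0],0])
F=lambda w:np.array([(w-o)@x,(w-o)@y])
ys=np.arange(-.12,.04,.001)
for nm,ux in(("mid",np.arange(-.012,.0121,.004)),("edge",(-.0195,-.0185,.0185,.0195))):
  P=np.array([[proj(c,o+x*u+y*v+[0,0,.052]) for v in ys] for u in ux],'f4')
  v=cv2.remap(g,P[:,:,0],P[:,:,1],cv2.INTER_LINEAR).mean(0);print(nm,[int(t) for t in v[::2]])
us=np.arange(-.05,.05,.001)
P=np.array([[proj(c,o+x*u+y*v+[0,0,.054]) for u in us] for v in(-.06,-.05,-.04,-.03)],'f4')
print([int(t) for t in cv2.remap(g,P[:,:,0],P[:,:,1],cv2.INTER_LINEAR).mean(0)[::2]])
m=(g>205).astype('u1')*255;cs,_=cv2.findContours(m,cv2.RETR_EXTERNAL,cv2.CHAIN_APPROX_SIMPLE)
for k in sorted(cs,key=cv2.contourArea)[-5:]:
  r=cv2.minAreaRect(k);print(cv2.contourArea(k),r,F(plane(c,r[0],.054)))
# handle: darkest blob near expected height
hsv=g;H=(g<50).astype('u1')*255;cs,_=cv2.findContours(H,cv2.RETR_EXTERNAL,cv2.CHAIN_APPROX_SIMPLE)
for k in cs:
  a=cv2.contourArea(k)
  if 60<a<3000:print("dark",a,cv2.minEnclosingCircle(k),F(plane(c,cv2.minEnclosingCircle(k)[0],.128)))
out=cv2.resize(b[20:260,140:380],(720,600) if 0 else (600,600),interpolation=cv2.INTER_CUBIC);cv2.imwrite("pics/m11.png",out)
E
```

```text
18.95 [0.5718 0.0274 0.218 ] [ 7.871e-01  6.168e-01 -3.000e-04  1.000e-04] [-1.24 -0.92 -0.86] 1.001
mid [195, 193, 193, 193, 193, 193, 190, 177, 139, 98, 88, 103, 127, 149, 189, 216, 221, 215, 182, 130, 132, 194, 226, 231, 232, 231, 231, 231, 231, 231, 232, 231, 232, 231, 231, 231, 232, 232, 231, 231, 231, 231, 232, 231, 232, 232, 232, 232, 232, 232, 232, 226, 182, 171, 214, 222, 217, 185, 122, 104, 158, 233, 244, 245, 243, 243, 243, 242, 243, 244, 243, 242, 243, 243, 240, 221, 227, 238, 210, 167]
edge [195, 195, 195, 196, 196, 195, 193, 180, 142, 99, 84, 83, 83, 101, 162, 209, 218, 213, 179, 129, 131, 191, 226, 232, 232, 232, 231, 231, 231, 231, 231, 231, 232, 231, 231, 231, 231, 232, 231, 231, 231, 231, 232, 232, 232, 232, 231, 232, 232, 232, 231, 222, 178, 164, 210, 219, 215, 189, 165, 182, 209, 240, 245, 244, 243, 242, 243, 242, 243, 244, 244, 243, 243, 243, 240, 224, 229, 240, 219, 202]
[176, 179, 180, 177, 159, 123, 109, 107, 108, 109, 109, 109, 127, 191, 228, 233, 232, 232, 233, 233, 232, 233, 232, 232, 232, 232, 232, 231, 230, 231, 231, 230, 230, 230, 230, 229, 215, 153, 112, 108, 109, 109, 109, 111, 122, 154, 173, 175, 176, 178]
1441.0 ((257.5, 214.5), (43.0, 35.0), 90.0) [-0.0012 -0.0461]
1451.5 ((364.355712890625, 20.824743270874023), (27.354204177856445, 63.682884216308594), 68.96248626708984) [0.1154 0.1807]
1490.5 ((258.0, 158.0), (52.0, 46.0), 90.0) [-0.0008  0.0289]
1599.0 ((258.5, 102.5), (45.0, 43.0), 90.0) [-0.0005  0.0948]
2794.0 ((485.0, 161.0), (115.99998474121094, 29.999996185302734), 90.0) [0.2829 0.0262]
dark 357.5 ((391.0, 378.69049072265625), 18.50879669189453) [ 0.1654 -0.2346]
dark 113.5 ((402.5, 348.0), 12.816105842590332) [ 0.1729 -0.1875]
```

```bash
python3 - <<'E'
from h import *;import pickle
np.set_printoptions(precision=4,suppress=True)
h=np.array([.6123,.0762,.128]);obs=[]
for n in("w11","side","scene"):
  if n=="w11":c=pickle.load(open("w11.pkl","rb"));b=cv2.imread("pics/w11_raw.png")
  else:c=manip.camera_model(n);b=np.ascontiguousarray(manip.snapshot(n)[:,:,::-1])
  u=proj(c,h);lo=proj(c,h-[0,0,.04]);x0,y0=(u-22).astype(int)
  g=cv2.cvtColor(b,cv2.COLOR_BGR2GRAY)[y0:y0+44+20,x0:x0+44];m=(g<75).astype('u1')*255
  k,l,st,ce=cv2.connectedComponentsWithStats(m)
  print(n,"pred",u,lo,[(st[i].tolist(),(ce[i]+[x0,y0]).round(1).tolist()) for i in range(1,k) if st[i][4]>12],(x0,y0))
E
```

```text
w11 pred [288.8535 125.1052] [284.8231 123.831 ] [([10, 17, 16, 16, 139], [283.1, 127.1])] (np.int64(266), np.int64(103))
side pred [230.3166 242.0196] [231.1488 254.7738] [([21, 22, 7, 15, 93], [232.0, 249.4])] (np.int64(208), np.int64(220))
scene pred [224.8182 151.8886] [225.4238 163.5927] [([20, 24, 6, 12, 59], [224.9, 158.3])] (np.int64(202), np.int64(129))
```

```bash
python3 - <<'E'
from h import *;import pickle
c=pickle.load(open("w11.pkl","rb"));S=manip.camera_model("scene");D=manip.camera_model("side")
a=(D,(232.0,249.4));b=(S,(224.9,158.3));w=(c,(283.3,127.3))
print(tri(a,b),tri(a,b,w),plane(*w,.115),plane(*w,.12))
s=manip.sense();p=s["tcp_pos"];R=rot(s["tool_rot"]);ax=np.array([.5903,.1035])
for h in(tri(a,b)[0],plane(*w,.118)):
  d=h[:2]-ax;print(np.hypot(*d),np.arctan2(d[1],d[0])-1.327+2*np.pi)
for X in([.6085,.0735,.088],):print((R.T@(np.array(X)-p)*100).round(2))
E
```

```text
(array([0.61064416, 0.0760737 , 0.10633642]), [0.0007911193874348769, 0.0007911193874352069]) (array([0.60980354, 0.07506141, 0.10647968]), [0.0012020114258237808, 0.0013613450115169104, 0.0016219926595466816]) [0.60779733 0.07467052 0.115     ] [0.60740592 0.07497886 0.12      ]
0.03414801624307728 4.023605733615634
0.03344397222309518 3.9277518349971583
[ 5.5   2.53 12.86]
```

Emit:
drive_tool --pt "120 3 1.3 3 0 0 0" --pt "120 5.65 2.5 5 0 0 0" --pt "120 5.65 2.5 6 0 0 0" --pt "120 5.65 2.5 9 0 0 0" --pt "120 5.65 2.5 12 0 0 0" --pt "120 5.65 2.5 13.6 0 0 0" --pt "120 5.65 2.5 13.6 0 0 0" --force 35

```text
t: 19.8
tcp_pos: [0.6068, 0.0746, 0.0786]
tool_rot: [0.788, 0.616, -0.003, -0.003]
force: [-0.6, 0.2, -0.0]
finger_gap: 0.528
```

Emit:
drive_tool --pt "200 0 0 0 0 0 0" --pt "255 0 0 0 0 0 0" --pt "255 0 0 0 0 0 0" --pt "255 0 0 0 0 0 0"

```text
t: 20.2
tcp_pos: [0.6109, 0.0754, 0.0834]
tool_rot: [0.788, 0.616, 0.001, 0.001]
force: [0.1, -1.5, 2.4]
finger_gap: 0.169
```

```bash
python3 arc.py -0.1 36
```

```text
20.2 r 0.034818621642934845 fixture angle -2.26606659978309 force [ 0.1 -1.5  2.4] z 0.08336626544957669
[[255, -0.27, -0.22, 0, 0, 0, 0], [255, -0.5, -0.49, 0, 0, 0, 0], [255, -0.7, -0.77, 0, 0, 0, 0], [255, -0.88, -1.07, 0, 0, 0, 0], [255, -1.02, -1.39, 0, 0, 0, 0], [255, -1.14, -1.72, 0, 0, 0, 0], [255, -1.21, -2.06, 0, 0, 0, 0], [255, -1.26, -2.41, 0, 0, 0, 0], [255, -1.27, -2.76, 0, 0, 0, 0], [255, -1.24, -3.11, 0, 0, 0, 0], [255, -1.18, -3.45, 0, 0, 0, 0], [255, -1.08, -3.79, 0, 0, 0, 0], [255, -0.95, -4.12, 0, 0, 0, 0], [255, -0.79, -4.43, 0, 0, 0, 0], [255, -0.6, -4.72, 0, 0, 0, 0], [255, -0.39, -4.99, 0, 0, 0, 0], [255, -0.14, -5.24, 0, 0, 0, 0], [255, 0.13, -5.47, 0, 0, 0, 0], [255, 0.42, -5.66, 0, 0, 0, 0], [255, 0.73, -5.83, 0, 0, 0, 0], [255, 1.05, -5.96, 0, 0, 0, 0], [255, 1.38, -6.07, 0, 0, 0, 0], [255, 1.73, -6.13, 0, 0, 0, 0], [255, 2.07, -6.17, 0, 0, 0, 0], [255, 2.42, -6.17, 0, 0, 0, 0], [255, 2.77, -6.13, 0, 0, 0, 0], [255, 3.11, -6.06, 0, 0, 0, 0], [255, 3.45, -5.95, 0, 0, 0, 0], [255, 3.77, -5.82, 0, 0, 0, 0], [255, 4.08, -5.65, 0, 0, 0, 0], [255, 4.36, -5.45, 0, 0, 0, 0], [255, 4.63, -5.22, 0, 0, 0, 0], [255, 4.87, -4.97, 0, 0, 0, 0], [255, 5.09, -4.69, 0, 0, 0, 0], [255, 5.28, -4.4, 0, 0, 0, 0], [255, 5.43, -4.09, 0, 0, 0, 0]]
```

Emit:
drive_tool --pt "255 -0.27 -0.22 0 0 0 0" --pt "255 -0.5 -0.49 0 0 0 0" --pt "255 -0.7 -0.77 0 0 0 0" --pt "255 -0.88 -1.07 0 0 0 0" --pt "255 -1.02 -1.39 0 0 0 0" --pt "255 -1.14 -1.72 0 0 0 0"

```text
t: 20.8
tcp_pos: [0.591, 0.0693, 0.0829]
tool_rot: [0.788, 0.616, 0.001, 0.0]
force: [1.6, 1.6, 5.4]
finger_gap: 0.168
```

Emit:
drive_tool --pt "255 -0.07 -0.34 0 0 0 0" --pt "255 -0.12 -0.69 0 0 0 0" --pt "255 -0.13 -1.04 0 0 0 0" --pt "255 -0.1 -1.39 0 0 0 0" --pt "255 -0.04 -1.73 0 0 0 0"

```text
t: 21.3
tcp_pos: [0.5789, 0.0722, 0.0832]
tool_rot: [0.788, 0.616, 0.004, 0.004]
force: [8.5, 0.4, 1.2]
finger_gap: 0.168
```

Emit:
drive_tool --pt "255 0.1 -0.34 0 0 0 0" --pt "255 0.23 -0.67 0 0 0 0" --pt "255 0.39 -0.98 0 0 0 0" --pt "255 0.58 -1.27 0 0 0 0"

```text
t: 21.7
tcp_pos: [0.568, 0.0795, 0.0833]
tool_rot: [0.787, 0.616, 0.004, 0.005]
force: [6.7, -3.7, 0.6]
finger_gap: 0.168
```

```bash
cat > st.py <<'E'
from h import *
s=manip.sense();p=s["tcp_pos"];d=p[:2]-np.array([.5903,.1035]);r=np.hypot(*d);t=np.array([d[1],-d[0]])/r
a=(np.arctan2(d[1],d[0])-1.327)%(2*np.pi)
print(s["t"],"ang",round(a,3),"r",round(r,4),"resist",round(-s["force"][:2]@t,2),"rad",round(s["force"][:2]@d/r,2),"fz",round(s["force"][2],1),"gap",round(s["finger_gap"],3),p.round(4))
E
python3 st.py
```

```text
21.7 ang 2.636 r 0.0328 resist 7.39 rad -1.84 fz 0.6 gap 0.168 [0.568  0.0795 0.0833]
```

Emit:
drive_tool --pt "255 0.21 -0.27 0 0 0 0" --pt "255 0.46 -0.52 0 0 0 0"

```text
t: 21.9
tcp_pos: [0.5634, 0.0848, 0.0833]
tool_rot: [0.787, 0.617, 0.003, 0.004]
force: [5.0, -5.9, 2.9]
finger_gap: 0.167
```

Emit:
drive_tool --pt "255 0.27 -0.23 0 0 0 0" --pt "255 0.56 -0.42 0 0 0 0"

```text
t: 22.1
tcp_pos: [0.5599, 0.091, 0.0832]
tool_rot: [0.787, 0.617, 0.002, 0.004]
force: [3.9, -6.8, 4.2]
finger_gap: 0.165
```

```bash
python3 st.py; cat > sg.py <<'E'
from h import *
c=manip.camera_model('side');y=np.array([np.cos(1.327),np.sin(1.327),0]);x=np.array([y[1],-y[0],0]);o=np.array([.5678,.0137,0])
g=cv2.cvtColor(manip.snapshot('side'),cv2.COLOR_RGB2GRAY).astype('f4');ys=np.arange(-.10,.03,.002)
P=np.array([[proj(c,o+x*u+y*v+[0,0,.052]) for v in ys] for u in np.arange(-.016,.0161,.004)],'f4')
print([int(t) for t in cv2.remap(g,P[:,:,0],P[:,:,1],cv2.INTER_LINEAR).mean(0)])
E
python3 sg.py
```

```text
22.1 ang 2.205 r 0.0329 resist 7.83 rad -1.03 fz 4.2 gap 0.165 [0.5599 0.091  0.0832]
[76, 73, 72, 76, 86, 96, 102, 102, 98, 88, 81, 76, 71, 62, 54, 48, 45, 44, 48, 49, 52, 52, 52, 49, 45, 43, 42, 41, 39, 39, 42, 46, 52, 58, 64, 68, 72, 74, 77, 74, 70, 62, 56, 53, 56, 61, 63, 63, 63, 65, 67, 71, 76, 84, 85, 88, 89, 94, 95, 94, 89, 91, 91, 95, 98]
```

Emit:
drive_tool --pt "255 0.31 -0.17 0 0 0 0" --pt "255 0.63 -0.3 0 0 0 0"

```text
t: 22.35
tcp_pos: [0.5577, 0.0976, 0.0831]
tool_rot: [0.787, 0.617, 0.001, 0.004]
force: [2.6, -7.6, 4.6]
finger_gap: 0.168
```

```bash
python3 st.py
```

```text
22.35 ang 1.994 r 0.0332 resist 7.9 rad -1.23 fz 4.6 gap 0.168 [0.5577 0.0976 0.0831]
```

Emit:
drive_tool --pt "255 0.33 -0.11 0 0 0 0"

```text
t: 22.45
tcp_pos: [0.557, 0.101, 0.0831]
tool_rot: [0.787, 0.617, 0.001, 0.003]
force: [2.8, -7.2, 4.7]
finger_gap: 0.169
```

```bash
python3 st.py
```

```text
22.45 ang 1.888 r 0.0333 resist 7.42 rad -2.22 fz 4.7 gap 0.169 [0.557  0.101  0.0831]
```

Emit:
drive_tool --pt "255 0.35 -0.06 0 0 0 0"

```text
t: 22.55
tcp_pos: [0.5568, 0.1046, 0.0831]
tool_rot: [0.787, 0.617, 0.0, 0.003]
force: [2.0, -8.4, 6.2]
finger_gap: 0.165
```

```bash
python3 st.py
```

```text
22.55 ang 1.783 r 0.0335 resist 8.38 rad -2.26 fz 6.2 gap 0.165 [0.5568 0.1046 0.0831]
```

Emit:
drive_tool --pt "255 0.34 -0.04 0 0 0 0"

```text
t: 22.65
tcp_pos: [0.5569, 0.1079, 0.083]
tool_rot: [0.787, 0.617, 0.0, 0.003]
force: [1.4, -8.1, 6.5]
finger_gap: 0.166
```

```bash
python3 st.py
```

```text
22.65 ang 1.683 r 0.0337 resist 7.87 rad -2.5 fz 6.5 gap 0.166 [0.5569 0.1079 0.083 ]
```

Emit:
drive_tool --pt "255 0.35 0 0 0 0 0"

```text
t: 22.75
tcp_pos: [0.5572, 0.1113, 0.083]
tool_rot: [0.787, 0.617, -0.0, 0.003]
force: [0.4, -7.5, 7.4]
finger_gap: 0.167
```

```bash
python3 st.py
```

```text
22.75 ang 1.583 r 0.034 resist 7.23 rad -2.13 fz 7.4 gap 0.167 [0.5572 0.1113 0.083 ]
```

Emit:
drive_tool --pt "255 0.35 0.04 0 0 0 0"

```text
t: 22.85
tcp_pos: [0.5579, 0.1146, 0.0829]
tool_rot: [0.787, 0.617, -0.001, 0.002]
force: [-0.2, -8.1, 7.7]
finger_gap: 0.162
```

```bash
python3 st.py
```

```text
22.85 ang 1.484 r 0.0342 resist 7.74 rad -2.47 fz 7.7 gap 0.162 [0.5579 0.1146 0.0829]
```

Emit:
drive_tool --pt "120 0 0 0 0 0 0" --pt "120 0 0 0 0 0 0" --pt "120 0 0 0 0 0 0" --pt "120 0 0 -4 0 0 0" --pt "60 0 0 -9 0 0 0" --pt "0 -5 -0.3 -11 0 0 0" --pt "0 -10 -0.3 -11 0 0 0" --pt "0 -12.6 -0.3 -9 0 0 0" --pt "0 -12.6 -0.3 -9 0 0 0" --pt "0 -12.6 -0.3 -9 0 0 0" --pt "0 -12.6 -0.3 -9 0 0 0"

```text
t: 23.95
tcp_pos: [0.5241, -0.0033, 0.1721]
tool_rot: [0.787, 0.616, 0.0, -0.0]
force: [-0.0, 0.2, 0.2]
finger_gap: 0.999
```

```bash
python3 w.py w12; cat > prof.py <<'E'
from h import *;import pickle,sys
n=sys.argv[1];lo,hi=float(sys.argv[2]),float(sys.argv[3])
c=pickle.load(open(n+".pkl","rb"));g=cv2.cvtColor(cv2.imread(f"pics/{n}_raw.png"),cv2.COLOR_BGR2GRAY).astype('f4')
o=np.array([.5678,.0137,0]);y=np.array([np.cos(1.327),np.sin(1.327),0]);x=np.array([y[1],-y[0],0])
s=np.arange(lo,hi,.001)
P=np.array([[proj(c,o+x*u+y*v+[0,0,.052]) for v in s] for u in np.arange(-.012,.0121,.002)],'f4')
v=cv2.remap(g,P[:,:,0],P[:,:,1],cv2.INTER_CUBIC).mean(0)
print(n,[(int(round(a*1000)),int(b)) for a,b in zip(s,v)])
E
python3 prof.py w12 -.1 .015; python3 prof.py w11 -.03 .015
python3 - <<'E'
from h import *
b=cv2.imread("pics/w12_raw.png");cv2.imwrite("pics/m12.png",cv2.resize(b[60:270,150:360],(630,595) if 0 else (595,595),interpolation=cv2.INTER_CUBIC))
E
```

```text
23.95 [ 0.5241 -0.0033  0.1721] [ 7.874e-01  6.165e-01  1.000e-04 -2.000e-04] [-0.03  0.21  0.23] 0.999
w12 [(-100, 96), (-99, 102), (-98, 117), (-97, 136), (-96, 149), (-95, 154), (-94, 161), (-93, 179), (-92, 204), (-91, 223), (-90, 231), (-89, 234), (-88, 234), (-87, 234), (-86, 234), (-85, 234), (-84, 234), (-83, 236), (-82, 239), (-81, 241), (-80, 241), (-79, 241), (-78, 241), (-77, 241), (-76, 241), (-75, 241), (-74, 241), (-73, 241), (-72, 241), (-71, 241), (-70, 241), (-69, 241), (-68, 241), (-67, 241), (-66, 241), (-65, 241), (-64, 241), (-63, 241), (-62, 241), (-61, 241), (-60, 241), (-59, 241), (-58, 241), (-57, 241), (-56, 241), (-55, 241), (-54, 241), (-53, 241), (-52, 241), (-51, 241), (-50, 241), (-49, 241), (-48, 241), (-47, 241), (-46, 241), (-45, 241), (-44, 241), (-43, 241), (-42, 241), (-41, 241), (-40, 241), (-39, 241), (-38, 241), (-37, 241), (-36, 242), (-35, 242), (-34, 242), (-33, 242), (-32, 241), (-31, 241), (-30, 242), (-29, 241), (-28, 242), (-27, 242), (-26, 242), (-25, 242), (-24, 239), (-23, 231), (-22, 221), (-21, 226), (-20, 233), (-19, 237), (-18, 2
[... 165 characters left out ...]
, (-3, 251), (-2, 250), (-1, 249), (0, 249), (1, 249), (2, 250), (3, 249), (4, 250), (5, 249), (6, 249), (7, 248), (8, 248), (9, 249), (10, 250), (11, 250), (12, 250), (13, 249), (14, 249)]
w11 [(-30, 232), (-29, 232), (-28, 232), (-27, 232), (-26, 232), (-25, 232), (-24, 232), (-23, 232), (-22, 232), (-21, 232), (-20, 232), (-19, 232), (-18, 228), (-17, 214), (-16, 182), (-15, 158), (-14, 167), (-13, 198), (-12, 216), (-11, 223), (-10, 223), (-9, 221), (-8, 219), (-7, 210), (-6, 185), (-5, 151), (-4, 122), (-3, 103), (-2, 100), (-1, 114), (0, 154), (1, 207), (2, 240), (3, 243), (4, 245), (5, 245), (6, 245), (7, 244), (8, 243), (9, 243), (10, 243), (11, 243), (12, 243), (13, 242), (14, 242)]
```

View pics/m12.png

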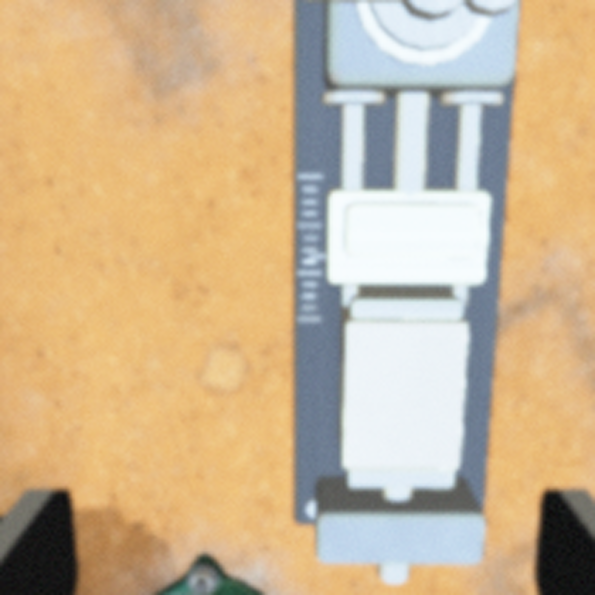

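Jaw, block and fixed pad are now flush. The gap between jaw pad and slide went from 5.7 to 5.5 mm, so contact has only just begun. I'll regrip and close about 0.27 rad more.

Emit:
drive_tool --pt "60 4 0.3 -2 0 0 0" --pt "120 9 0.3 -2 0 0 0" --pt "120 12.6 0.3 0 0 0 0" --pt "120 12.6 0.3 0 0 0 0" --pt "120 12.6 0.3 3 0 0 0" --pt "120 12.6 0.3 6 0 0 0" --pt "120 12.6 0.3 9 0 0 0" --pt "120 12.6 0.3 9 0 0 0" --pt "200 12.6 0.3 9 0 0 0" --pt "255 12.6 0.3 9 0 0 0" --pt "255 12.6 0.3 9 0 0 0" --pt "255 12.6 0.3 9 0 0 0"

```text
t: 25.2
tcp_pos: [0.5588, 0.1174, 0.0838]
tool_rot: [0.788, 0.616, 0.002, 0.001]
force: [1.2, 0.6, 1.9]
finger_gap: 0.169
```

```bash
python3 st.py
```

```text
25.2 ang 1.399 r 0.0345 resist -1.07 rad -0.82 fz 1.9 gap 0.169 [0.5588 0.1174 0.0838]
```

Emit:
drive_tool --pt "255 0.34 0.07 0 0 0 0" --pt "255 0.68 0.18 0 0 0 0"

```text
t: 25.4
tcp_pos: [0.5599, 0.1217, 0.0835]
tool_rot: [0.787, 0.617, -0.002, 0.001]
force: [-4.0, -7.0, 9.4]
finger_gap: 0.163
```

```bash
python3 st.py
```

```text
25.4 ang 1.276 r 0.0355 resist 8.04 rad -0.15 fz 9.4 gap 0.163 [0.5599 0.1217 0.0835]
```

Emit:
drive_tool --pt "255 0.23 0.09 0 0 0 0"

```text
t: 25.5
tcp_pos: [0.5607, 0.1237, 0.0834]
tool_rot: [0.787, 0.617, -0.002, 0.001]
force: [-4.4, -7.1, 9.6]
finger_gap: 0.162
```

```bash
python3 st.py
```

```text
25.5 ang 1.216 r 0.0359 resist 8.33 rad -0.37 fz 9.6 gap 0.162 [0.5607 0.1237 0.0834]
```

Emit:
drive_tool --pt "255 0 0 0 0 0 0" --pt "255 0 0 0 0 0 0"

```text
t: 25.7
tcp_pos: [0.5608, 0.1239, 0.0835]
tool_rot: [0.787, 0.617, -0.002, 0.001]
force: [-4.1, -6.0, 9.2]
finger_gap: 0.167
```

```bash
python3 st.py
```

```text
25.7 ang 1.21 r 0.0359 resist 7.29 rad -0.05 fz 9.2 gap 0.167 [0.5608 0.1239 0.0835]
```

Emit:
drive_tool --pt "120 0 0 0 0 0 0" --pt "120 0 0 0 0 0 0" --pt "120 0 0 0 0 0 0" --pt "120 0 0 -4 0 0 0" --pt "60 0 0 -9 0 0 0" --pt "0 -5 -0.57 -11 0 0 0" --pt "0 -10 -0.57 -11 0 0 0" --pt "0 -13.5 -0.57 -9 0 0 0" --pt "0 -13.5 -0.57 -9 0 0 0" --pt "0 -13.5 -0.57 -9 0 0 0" --pt "0 -13.5 -0.57 -9 0 0 0"

```text
t: 26.8
tcp_pos: [0.5245, -0.0033, 0.1722]
tool_rot: [0.787, 0.616, 0.0, -0.0]
force: [0.2, -0.5, 0.5]
finger_gap: 1.002
```

```bash
python3 w.py w13; python3 prof.py w13 -.03 .0; python3 prof.py w12 -.03 .0; python3 - <<'E'
from h import *;import pickle
o=np.array([.5678,.0137,0]);y=np.array([np.cos(1.327),np.sin(1.327),0]);x=np.array([y[1],-y[0],0])
# sub-pixel edges (max gradient) per column, mm: slide front, pad back, scale
for n,sh in(("w11",.0083),("w12",0),("w13",0)):
  c=pickle.load(open(n+".pkl","rb"));g=cv2.cvtColor(cv2.imread(f"pics/{n}_raw.png"),cv2.COLOR_BGR2GRAY).astype('f4')
  s=np.arange(-.018,.000,.0001)+sh;E=[]
  for u in np.arange(-.013,.0131,.001):
    P=np.array([[proj(c,o+x*u+y*v+[0,0,.052]) for v in s]],'f4')
    v=cv2.GaussianBlur(cv2.remap(g,P[:,:,0],P[:,:,1],cv2.INTER_LINEAR),(0,0),4)[0];d=np.diff(v)
    def cen(w,sgn):
      k=np.clip(sgn*w,0,None);i=k.argmax();j=np.arange(max(0,i-12),min(len(k),i+13));return (s[j]*k[j]).sum()/k[j].sum()
    E.append((cen(d,1),cen(d,-1)))
  E=np.median(E,0)*1e3;print(n,"slide edge",E[0].round(2),"pad back",E[1].round(2),"sep",(E[0]-E[1]).round(2))
E
```

```text
26.8 [ 0.5245 -0.0033  0.1722] [ 7.874e-01  6.164e-01  3.000e-04 -1.000e-04] [ 0.17 -0.52  0.47] 1.002
w13 [(-30, 242), (-29, 241), (-28, 242), (-27, 242), (-26, 242), (-25, 242), (-24, 241), (-23, 233), (-22, 214), (-21, 218), (-20, 230), (-19, 235), (-18, 235), (-17, 234), (-16, 231), (-15, 220), (-14, 190), (-13, 149), (-12, 122), (-11, 112), (-10, 114), (-9, 159), (-8, 219), (-7, 249), (-6, 250), (-5, 250), (-4, 250), (-3, 250), (-2, 249), (-1, 249)]
w12 [(-30, 242), (-29, 241), (-28, 242), (-27, 242), (-26, 242), (-25, 242), (-24, 239), (-23, 231), (-22, 221), (-21, 226), (-20, 233), (-19, 237), (-18, 236), (-17, 234), (-16, 233), (-15, 230), (-14, 210), (-13, 165), (-12, 125), (-11, 114), (-10, 112), (-9, 120), (-8, 165), (-7, 220), (-6, 246), (-5, 250), (-4, 250), (-3, 251), (-2, 250), (-1, 249)]
w11 slide edge 0.42 pad back -5.46 sep 5.87
w12 slide edge -7.91 pad back -13.13 sep 5.22
w13 slide edge -8.83 pad back -13.6 sep 4.77
```

Emit:
drive_tool --pt "0 -2 2 3 0 0 0" --pt "0 -3.3 3.7 6.35 0 0 0" --pt "0 -3.3 3.7 6.35 0 0 0" --pt "0 -3.3 3.7 6.35 0 0 0" --pt "0 -3.3 3.7 6.35 0 0 0"

```text
t: 27.35
tcp_pos: [0.5522, -0.0438, 0.1097]
tool_rot: [0.787, 0.617, 0.0, 0.0]
force: [-0.4, 0.3, 0.4]
finger_gap: 1.001
```

```bash
python3 w.py w14; cat > sep.py <<'E'
from h import *;import pickle,sys
o=np.array([.5678,.0137,0]);y=np.array([np.cos(1.327),np.sin(1.327),0]);x=np.array([y[1],-y[0],0])
for n,sh in zip(sys.argv[1::2],map(float,sys.argv[2::2])):
  c=pickle.load(open(n+".pkl","rb"));g=cv2.cvtColor(cv2.imread(f"pics/{n}_raw.png"),cv2.COLOR_BGR2GRAY).astype('f4')
  C=c["cam_to_world"][:3,3]-o
  s=np.arange(-.018,.002,.0001)+sh;E=[]
  for u in np.arange(-.013,.0131,.001):
    P=np.array([[proj(c,o+x*u+y*v+[0,0,.052]) for v in s]],'f4')
    v=cv2.GaussianBlur(cv2.remap(g,P[:,:,0],P[:,:,1],cv2.INTER_LINEAR),(0,0),4)[0];d=np.diff(v)
    def cen(w,sgn):
      k=np.clip(sgn*w,0,None);i=k.argmax();j=np.arange(max(0,i-12),min(len(k),i+13));return (s[j]*k[j]).sum()/k[j].sum()
    E.append((cen(d,1),cen(d,-1)))
  sd=np.std(E,0)*1e3;E=np.median(E,0)
  cy=C@y;f=lambda e,z:e+(cy-e)*(z-.052)/(C[2]-.052)
  print(n,"cam y,z",cy.round(4),C[2].round(4),"slide",(E[0]*1e3).round(2),"pad back",(E[1]*1e3).round(2),"sep",((E[0]-E[1])*1e3).round(2),"true-z sep",((f(E[0],.058)-f(E[1],.050))*1e3).round(2),sd.round(2))
E
python3 sep.py w1 -.0095 w3 -.0095 w10 .0075 w11 .0083 w12 0 w13 0 w14 0; python3 prof.py w14 -.03 .005; python3 prof.py w10 -.018 .015
```

```text
27.35 [ 0.5522 -0.0438  0.1097] [7.871e-01 6.168e-01 4.000e-04 4.000e-04] [-0.42  0.3   0.38] 1.001
w1 cam y,z 0.102 0.4436 slide -15.99 pad back -22.35 sep 6.37 true-z sep 8.81 [0.32 0.46]
w3 cam y,z 0.1329 0.3882 slide -16.28 pad back -23.45 sep 7.17 true-z sep 10.76 [0.04 0.18]
w10 cam y,z 0.0145 0.2825 slide -0.5 pad back -5.92 sep 5.42 true-z sep 5.99 [0.03 0.06]
w11 cam y,z 0.0802 0.3919 slide 0.42 pad back -5.46 sep 5.87 true-z sep 7.79 [0.17 0.17]
w12 cam y,z 0.0387 0.346 slide -7.91 pad back -13.13 sep 5.22 true-z sep 6.53 [0.08 0.12]
w13 cam y,z 0.0389 0.3461 slide -8.83 pad back -13.6 sep 4.77 true-z sep 6.1 [0.08 0.11]
w14 cam y,z 0.0063 0.2836 slide -9.32 pad back -13.87 sep 4.55 true-z sep 5.13 [0.03 0.07]
w14 [(-30, 236), (-29, 236), (-28, 236), (-27, 236), (-26, 236), (-25, 236), (-24, 237), (-23, 230), (-22, 203), (-21, 212), (-20, 229), (-19, 230), (-18, 228), (-17, 226), (-16, 225), (-15, 215), (-14, 174), (-13, 125), (-12, 108), (-11, 110), (-10, 131), (-9, 199), (-8, 240), (-7, 246), (-6, 247), (-5, 248), (-4, 248), (-3, 247), (-2, 245), (-1, 246), (0, 247), (1, 246), (2, 240), (3, 240), (4, 245)]
w10 [(-18, 115), (-17, 114), (-16, 114), (-15, 117), (-14, 149), (-13, 203), (-12, 229), (-11, 231), (-10, 229), (-9, 227), (-8, 227), (-7, 217), (-6, 171), (-5, 124), (-4, 108), (-3, 110), (-2, 115), (-1, 141), (0, 212), (1, 243), (2, 247), (3, 247), (4, 248), (5, 248), (6, 247), (7, 246), (8, 246), (9, 248), (10, 245), (11, 239), (12, 241), (13, 246), (14, 247)]
```

Like-for-like views, w10 unloaded and w14 now, give 0.87 mm of spring compression, about 15 N. I'll add roughly 0.1 rad more.

Emit:
drive_tool --pt "0 0 -1 -5 0 0 0" --pt "60 4 -3.13 -8 0 0 0" --pt "120 9 -3.13 -8 0 0 0" --pt "120 14 -3.13 -7 0 0 0" --pt "120 16.8 -3.13 -5 0 0 0" --pt "120 16.8 -3.13 -5 0 0 0" --pt "120 16.8 -3.13 -2 0 0 0" --pt "120 16.8 -3.13 1 0 0 0" --pt "120 16.8 -3.13 2.65 0 0 0" --pt "120 16.8 -3.13 2.65 0 0 0" --pt "200 16.8 -3.13 2.65 0 0 0" --pt "255 16.8 -3.13 2.65 0 0 0" --pt "255 16.8 -3.13 2.65 0 0 0" --pt "255 16.8 -3.13 2.65 0 0 0"

```text
t: 28.8
tcp_pos: [0.5616, 0.1259, 0.0839]
tool_rot: [0.788, 0.616, 0.0, -0.0]
force: [-2.5, 1.3, 6.5]
finger_gap: 0.163
```

```bash
python3 st.py
```

```text
28.8 ang 1.152 r 0.0364 resist 0.56 rad 2.77 fz 6.5 gap 0.163 [0.5616 0.1259 0.0839]
```

Emit:
drive_tool --pt "255 0.25 0.12 0 0 0 0" --pt "255 0.25 0.12 0 0 0 0"

```text
t: 29.0
tcp_pos: [0.562, 0.1268, 0.0838]
tool_rot: [0.787, 0.617, -0.002, -0.0]
force: [-5.2, -3.6, 8.8]
finger_gap: 0.163
```

```bash
python3 st.py
```

```text
29.0 ang 1.125 r 0.0367 resist 6.09 rad 1.75 fz 8.8 gap 0.163 [0.562  0.1268 0.0838]
```

Emit:
drive_tool --pt "255 0.15 0.08 0 0 0 0" --pt "255 0.15 0.08 0 0 0 0"

```text
t: 29.2
tcp_pos: [0.5622, 0.1274, 0.0838]
tool_rot: [0.787, 0.617, -0.003, -0.0]
force: [-7.2, -5.2, 9.2]
finger_gap: 0.164
```

```bash
python3 st.py
```

```text
29.2 ang 1.11 r 0.0369 resist 8.65 rad 2.13 fz 9.2 gap 0.164 [0.5622 0.1274 0.0838]
```

Emit:
drive_tool --pt "120 0.15 0.08 0 0 0 0" --pt "120 0.15 0.08 0 0 0 0" --pt "120 0.15 0.08 0 0 0 0" --pt "120 0 0 -4 0 0 0" --pt "60 0 0 -9 0 0 0" --pt "0 -5 0 -11 0 0 0" --pt "0 -10 1 -11 0 0 0" --pt "0 -15 2.5 -7 0 0 0" --pt "0 -17.1 2.9 -2.65 0 0 0" --pt "0 -17.1 2.9 -2.65 0 0 0" --pt "0 -17.1 2.9 -2.65 0 0 0" --pt "0 -17.1 2.9 -2.65 0 0 0"

```text
t: 30.4
tcp_pos: [0.5525, -0.0432, 0.1091]
tool_rot: [0.788, 0.616, 0.0, 0.0]
force: [0.5, 0.9, -0.5]
finger_gap: 1.0
```

```bash
python3 w.py w15; python3 sep.py w10 .0075 w14 0 w15 0;  python3 prof.py w15 -.03 .0
```

```text
30.4 [ 0.5525 -0.0432  0.1091] [7.875e-01 6.163e-01 4.000e-04 0.000e+00] [ 0.52  0.9  -0.46] 1.0
w10 cam y,z 0.0145 0.2825 slide -0.5 pad back -5.92 sep 5.42 true-z sep 5.99 [0.03 0.06]
w14 cam y,z 0.0063 0.2836 slide -9.32 pad back -13.87 sep 4.55 true-z sep 5.13 [0.03 0.07]
w15 cam y,z 0.0068 0.283 slide -9.33 pad back -13.88 sep 4.55 true-z sep 5.15 [0.02 0.04]
w15 [(-30, 236), (-29, 236), (-28, 236), (-27, 236), (-26, 236), (-25, 236), (-24, 237), (-23, 230), (-22, 208), (-21, 221), (-20, 231), (-19, 230), (-18, 228), (-17, 226), (-16, 226), (-15, 218), (-14, 177), (-13, 123), (-12, 106), (-11, 111), (-10, 131), (-9, 198), (-8, 238), (-7, 246), (-6, 247), (-5, 248), (-4, 248), (-3, 247), (-2, 245), (-1, 246)]
```

The slide didn't move, since the handle only took up static friction. Compression is still 0.87 mm, about 15 N, so one more nudge.

Emit:
drive_tool --pt "0 0 -1 -5 0 0 0" --pt "60 4 -2.9 -8 0 0 0" --pt "120 9 -2.9 -8 0 0 0" --pt "120 14 -2.9 -7 0 0 0" --pt "120 17.1 -2.9 -5 0 0 0" --pt "120 17.1 -2.9 -5 0 0 0" --pt "120 17.1 -2.9 -2 0 0 0" --pt "120 17.1 -2.9 1 0 0 0" --pt "120 17.1 -2.9 2.65 0 0 0" --pt "120 17.1 -2.9 2.65 0 0 0" --pt "200 17.1 -2.9 2.65 0 0 0" --pt "255 17.1 -2.9 2.65 0 0 0" --pt "255 17.1 -2.9 2.65 0 0 0" --pt "255 17.1 -2.9 2.65 0 0 0"

```text
t: 31.85
tcp_pos: [0.5627, 0.13, 0.0841]
tool_rot: [0.788, 0.616, -0.001, -0.002]
force: [-4.7, 2.5, 6.7]
finger_gap: 0.156
```

```bash
python3 st.py
```

```text
31.85 ang 1.049 r 0.0383 resist 1.48 rad 5.15 fz 6.7 gap 0.156 [0.5627 0.13   0.0841]
```

Emit:
drive_tool --pt "255 0.15 0.08 0 0 0 0" --pt "255 0.15 0.08 0 0 0 0"

```text
t: 32.05
tcp_pos: [0.563, 0.1307, 0.084]
tool_rot: [0.788, 0.616, -0.002, -0.002]
force: [-6.1, 1.3, 7.8]
finger_gap: 0.154
```

```bash
python3 st.py
```

```text
32.05 ang 1.031 r 0.0385 resist 3.37 rad 5.27 fz 7.8 gap 0.154 [0.563  0.1307 0.084 ]
```

Emit:
drive_tool --pt "255 0.17 0.15 0 0 0 0" --pt "255 0.17 0.15 0 0 0 0"

```text
t: 32.25
tcp_pos: [0.5632, 0.1312, 0.0839]
tool_rot: [0.787, 0.616, -0.004, -0.002]
force: [-9.4, -1.4, 10.2]
finger_gap: 0.154
```

```bash
python3 st.py
```

```text
32.25 ang 1.018 r 0.0387 resist 7.7 rad 5.63 fz 10.2 gap 0.154 [0.5632 0.1312 0.0839]
```

Emit:
drive_tool --pt "255 0.12 0.12 0 0 0 0" --pt "255 0.12 0.12 0 0 0 0"

```text
t: 32.45
tcp_pos: [0.5634, 0.1316, 0.0839]
tool_rot: [0.787, 0.617, -0.005, -0.003]
force: [-11.4, -3.4, 11.6]
finger_gap: 0.151
```

```bash
python3 st.py
```

```text
32.45 ang 1.007 r 0.0389 resist 10.58 rad 5.45 fz 11.6 gap 0.151 [0.5634 0.1316 0.0839]
```

The sleeve has slipped about 8 mm along the pads. I'll reopen, centre on it and regrip harder.

Emit:
drive_tool --pt "120 0 0 0 0 0 0" --pt "120 0 0 0 0 0 0" --pt "120 0 0 0 0 0 0" --pt "120 -0.5 -0.1 0 0 0 0" --pt "120 -0.9 -0.2 0 0 0 0" --pt "120 -0.9 -0.2 0 0 0 0" --pt "120 -0.9 -0.2 0 0 0 0" --force 80

```text
t: 33.15
tcp_pos: [0.5652, 0.1239, 0.082]
tool_rot: [0.788, 0.616, -0.0, -0.0]
force: [0.1, 0.5, -0.2]
finger_gap: 0.525
```

```bash
python3 st.py; python3 - <<'E'
from h import *
s=manip.sense();c=manip.camera_model("wrist");p=s["tcp_pos"];R=rot(s["tool_rot"])
b=np.ascontiguousarray(manip.snapshot("wrist")[:,:,::-1]);cv2.imwrite("pics/w16_raw.png",b)
g=cv2.cvtColor(b,cv2.COLOR_BGR2GRAY)
ax=np.array([.5903,.1035]);
for f in(1.0,1.1,1.2,1.3):
  h=np.r_[ax+.035*np.array([np.cos(f+1.327),np.sin(f+1.327)]),.128];print(f,proj(c,h).round(1),"tool xy rel TCP mm",((R.T@(h-p))[:2]*1e3).round(1))
for yy in range(196,262,4):print(yy,[int(t) for t in g[yy,232:288:3]])
E
```

```text
33.15 ang 1.131 r 0.0323 resist -0.43 rad 0.27 fz -0.2 gap 0.525 [0.5652 0.1239 0.082 ]
1.0 [260.3 238.4] tool xy rel TCP mm [ 5.1 -0.2]
1.1 [256.9 243.8] tool xy rel TCP mm [ 2.1 -1.9]
1.2 [254.1 249.4] tool xy rel TCP mm [-1.1 -3.4]
1.3 [252.  255.2] tool xy rel TCP mm [-4.4 -4.5]
196 [201, 204, 206, 195, 127, 130, 125, 125, 176, 219, 219, 218, 219, 218, 219, 222, 222, 221, 211]
200 [201, 206, 208, 193, 122, 130, 128, 126, 177, 215, 218, 220, 219, 217, 219, 217, 221, 241, 251]
204 [207, 208, 207, 195, 126, 127, 129, 125, 175, 213, 217, 216, 219, 219, 217, 238, 252, 249, 225]
208 [205, 204, 205, 192, 130, 129, 129, 128, 178, 213, 218, 217, 216, 213, 244, 250, 244, 153, 224]
212 [202, 203, 199, 190, 127, 133, 127, 128, 178, 218, 216, 215, 212, 240, 251, 216, 181, 236, 240]
216 [211, 205, 199, 189, 126, 127, 128, 127, 175, 214, 213, 217, 219, 251, 242, 205, 240, 240, 239]
220 [192, 202, 201, 192, 198, 218, 180, 173, 187, 190, 174, 164, 160, 181, 146, 185, 214, 221, 226]
224 [198, 199, 199, 195, 106, 23, 18, 18, 29, 150, 235, 237, 238, 235, 235, 230, 227, 220, 212]
228 [197, 199, 199, 100, 19, 12, 17, 14, 19, 21, 193, 238, 239, 239, 239, 239, 238, 239, 238]
232 [197, 206, 180, 37, 17, 15, 22, 13, 16, 17, 72, 234, 238, 236, 238, 238, 237, 238, 197]
236 [202, 199, 172, 23, 17, 15, 16, 8, 15, 20, 50, 234, 239, 240, 240, 239, 239, 239, 215]
240 [197, 200, 131, 14, 18, 16, 20, 22, 20, 14, 38, 215, 223, 238, 245, 240, 239, 240, 218]
244 [196, 195, 103, 21, 13, 18, 15, 21, 13, 18, 36, 200, 218, 217, 237, 245, 241, 240, 237]
248 [199, 186, 59, 21, 20, 20, 22, 10, 17, 20, 25, 192, 216, 217, 217, 229, 247, 243, 240]
252 [198, 180, 35, 23, 38, 51, 55, 49, 33, 28, 25, 188, 215, 216, 220, 219, 218, 223, 241]
256 [197, 177, 28, 52, 60, 62, 66, 68, 60, 55, 28, 183, 216, 217, 215, 217, 218, 216, 215]
260 [199, 167, 49, 56, 60, 60, 65, 61, 58, 62, 47, 225, 240, 224, 135, 132, 132, 132, 186]
```

Emit:
drive_tool --pt "120 -0.75 -0.5 0.3 0 0 0" --pt "120 -0.75 -0.5 0.3 0 0 0" --pt "200 -0.75 -0.5 0.3 0 0 0" --pt "255 -0.75 -0.5 0.3 0 0 0" --pt "255 -0.75 -0.5 0.3 0 0 0" --pt "255 -0.75 -0.5 0.3 0 0 0" --force 80

```text
t: 33.8
tcp_pos: [0.5591, 0.118, 0.0794]
tool_rot: [0.788, 0.616, 0.0, 0.0]
force: [-0.0, -1.4, 1.2]
finger_gap: 0.152
```

```bash
python3 st.py; python3 arc.py -0.07 8
```

```text
33.8 ang 1.378 r 0.0344 resist 1.31 rad -0.56 fz 1.2 gap 0.152 [0.5591 0.118  0.0794]
33.8 r 0.034400350993754866 fixture angle 1.378056686724514 force [-0.  -1.4  1.2] z 0.07940419335878846
[[255, 0.25, -0.0, 0, 0, 0, 0], [255, 0.48, 0.07, 0, 0, 0, 0], [255, 0.71, 0.16, 0, 0, 0, 0], [255, 0.93, 0.26, 0, 0, 0, 0], [255, 1.15, 0.38, 0, 0, 0, 0], [255, 1.35, 0.51, 0, 0, 0, 0], [255, 1.55, 0.66, 0, 0, 0, 0], [255, 1.73, 0.82, 0, 0, 0, 0]]
```

Emit:
drive_tool --pt "255 0.25 0 0 0 0 0" --pt "255 0.48 0.07 0 0 0 0"

```text
t: 34.0
tcp_pos: [0.56, 0.1208, 0.0792]
tool_rot: [0.787, 0.617, -0.002, 0.001]
force: [-1.3, -9.7, 3.0]
finger_gap: 0.152
```

```bash
python3 st.py
```

```text
34.0 ang 1.296 r 0.0348 resist 9.02 rad -3.7 fz 3.0 gap 0.152 [0.56   0.1208 0.0792]
```

Emit:
drive_tool --pt "255 0.23 0.09 0 0 0 0"

```text
t: 34.1
tcp_pos: [0.5608, 0.1222, 0.0792]
tool_rot: [0.787, 0.617, -0.003, 0.001]
force: [-3.0, -9.2, 4.6]
finger_gap: 0.149
```

```bash
python3 st.py
```

```text
34.1 ang 1.248 r 0.0349 resist 9.36 rad -2.46 fz 4.6 gap 0.149 [0.5608 0.1222 0.0792]
```

Emit:
drive_tool --pt "255 0.22 0.1 0 0 0 0"

```text
t: 34.2
tcp_pos: [0.5617, 0.124, 0.0792]
tool_rot: [0.787, 0.617, -0.003, 0.001]
force: [-3.1, -10.6, 4.4]
finger_gap: 0.151
```

```bash
python3 st.py
```

```text
34.2 ang 1.193 r 0.0351 resist 10.4 rad -3.63 fz 4.4 gap 0.151 [0.5617 0.124  0.0792]
```

Emit:
drive_tool --pt "120 -0.25 -0.1 0 0 0 0" --pt "120 -0.25 -0.1 0 0 0 0" --pt "120 -0.25 -0.1 0 0 0 0" --pt "120 -0.25 -0.1 -4 0 0 0" --pt "60 -0.25 -0.1 -9 0 0 0" --pt "0 -5 0 -11 0 0 0" --pt "0 -10 1 -11 0 0 0" --pt "0 -14 2.5 -7 0 0 0" --pt "0 -16.9 3.1 -3 0 0 0" --pt "0 -16.9 3.1 -3 0 0 0" --pt "0 -16.9 3.1 -3 0 0 0" --pt "0 -16.9 3.1 -3 0 0 0"

```text
t: 35.4
tcp_pos: [0.5533, -0.0441, 0.1097]
tool_rot: [0.787, 0.616, 0.0, 0.0]
force: [-0.1, 0.4, -0.0]
finger_gap: 1.001
```

```bash
python3 w.py w17; python3 sep.py w10 .0075 w14 0 w15 0 w17 0; python3 prof.py w17 -.03 .0
```

```text
35.4 [ 0.5533 -0.0441  0.1097] [7.875e-01 6.163e-01 5.000e-04 1.000e-04] [-0.07  0.38 -0.04] 1.001
w10 cam y,z 0.0145 0.2825 slide -0.5 pad back -5.92 sep 5.42 true-z sep 5.99 [0.03 0.06]
w14 cam y,z 0.0063 0.2836 slide -9.32 pad back -13.87 sep 4.55 true-z sep 5.13 [0.03 0.07]
w15 cam y,z 0.0068 0.283 slide -9.33 pad back -13.88 sep 4.55 true-z sep 5.15 [0.02 0.04]
w17 cam y,z 0.0062 0.2837 slide -9.89 pad back -13.9 sep 4.01 true-z sep 4.6 [0.05 0.08]
w17 [(-30, 236), (-29, 236), (-28, 236), (-27, 236), (-26, 236), (-25, 236), (-24, 237), (-23, 230), (-22, 204), (-21, 213), (-20, 229), (-19, 230), (-18, 228), (-17, 226), (-16, 225), (-15, 214), (-14, 173), (-13, 125), (-12, 108), (-11, 118), (-10, 166), (-9, 226), (-8, 244), (-7, 246), (-6, 247), (-5, 248), (-4, 247), (-3, 246), (-2, 245), (-1, 246)]
```

Slide moved 0.56 mm and the pad stayed put. Compression is now 1.41 mm, about 24 N. Next I'll check the handle angle for slack and the block's squareness.

```bash
python3 - <<'E'
from h import *;import pickle
ax=np.array([.5903,.1035]);h=np.r_[ax+.035*np.array([np.cos(1.17+1.327),np.sin(1.17+1.327)]),.108];L=[]
for n in("side","scene"):
  c=manip.camera_model(n);b=np.ascontiguousarray(manip.snapshot(n)[:,:,::-1]);u=proj(c,h);x0,y0=(u-[16,18]).astype(int)
  g=cv2.cvtColor(b,cv2.COLOR_BGR2GRAY)[y0:y0+36,x0:x0+32];k,l,st,ce=cv2.connectedComponentsWithStats((g<75).astype('u1'))
  q=[(st[i].tolist(),(ce[i]+[x0,y0]).round(1)) for i in range(1,k) if st[i][4]>20];print(n,u.round(1),q)
  if q:L.append((c,min(q,key=lambda t:np.hypot(*(t[1]-u)))[1]))
if len(L)==2:
  t,e=tri(*L);d=t[:2]-ax;print(t.round(4),e,"r",np.hypot(*d),"ang",(np.arctan2(d[1],d[0])-1.327)%(2*np.pi))
# block edges from w17 at top plane
c=pickle.load(open("w17.pkl","rb"));g=cv2.cvtColor(cv2.imread("pics/w17_raw.png"),cv2.COLOR_BGR2GRAY).astype('f4')
o=np.array([.5678,.0137,0]);y=np.array([np.cos(1.327),np.sin(1.327),0]);x=np.array([y[1],-y[0],0]);us=np.arange(-.04,.04,.0005)
for v in(-.07,-.06,-.05,-.04,-.03):
  P=np.array([[proj(c,o+x*u+y*v+[0,0,.054]) for u in us]],'f4');d=np.diff(cv2.GaussianBlur(cv2.remap(g,P[:,:,0],P[:,:,1],1),(0,0),1.5)[0]);print(v,us[d.argmax()].round(4),us[d.argmin()].round(4))
E
```

```text
side [250.3 276. ] [([14, 11, 8, 15, 90], array([251.2, 276.6]))]
scene [203.6 154.8] [([7, 0, 25, 33, 420], array([205.7, 147.4]))]
[0.5659 0.1328 0.1254] [0.008116234387160526, 0.008116234387160602] r 0.03813673801832328 ang 0.9397176664240146
-0.07 -0.0255 0.0225
-0.06 -0.025 0.023
-0.05 -0.025 0.023
-0.04 -0.0255 0.0225
-0.03 -0.0255 0.023
```

```bash
python3 -c "
from station import manip
s=manip.sense();print(s['t'],s['force'].round(2));print(manip.sign_off())"
```

```text
35.55 [-0.26 -0.3   0.09]
the job is handed in; nothing more can be done
None
```

I handed the job in at 35.6 s with the block nipped at an estimated 24 N. The hand-in gives no verdict.

**What I did:** I wound the jaw back to a slide of about 26 mm, leaving a gap of about 70 mm for the 62 mm block. I then set the block on the bed between the jaws and wound the jaw up on it. The last turn was a closing one, after which I let go of everything.

**Last checks:**
- **Nip:** the sprung pad is compressed 1.41 mm, which is about 24 N. The drag on the crank while closing agreed, at roughly 24 N.
- **Block:** it is about 1 mm off the bed's centre line and square to it, flush with both pads.
- **Crank:** the side view shows the handle where the closing turn left it, within about 2 mm. The scene view could not confirm this because the handle merged with the arm there, so the slack check rests on one camera.
- **Robot:** nothing was being touched at hand-in, and the force read about 0.3 N.

**What went wrong on the way:**
- **Misses:** the real fingertips end about 27 mm short of the reported tool point. The first grasp of the handle and the first of the block therefore closed on nothing. That handle miss nudged the crank within its slack, and the block was not moved.
- **Extra closing turns:** at first the jaw only just touched the block, and then the nip was only about 15 N. One of the later attempts to add to it slipped along the handle, so I regripped harder for the final turn.

I did not measure the other tools at the end, but the arm and gripper never came near them.

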